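# Settle the culture flasks and load the flask warmer

### The job

Swing the lid of the white flask warmer all the way back by its bar handle. Then take the culture flasks that are there one at a time, in the order orange cap, blue cap, white cap (one may be missing): lift the flask, tip it cap end up by 30 degrees and hold it so for two seconds to settle its contents at the heel, bring it level again and lay it flat, label up, lengthwise in a bay of its own in the warmer. When all are in, lower the lid gently until it is fully closed, and leave the beaker, crucible and timer undisturbed.

Things in the scene. Friction and masses are not known exactly. Their poses are not given: they have to be found in the camera images.
- warmer: flask warmer, fixed: white shallow chest 145 x 282 x 60 mm (x, y, z), open at the top under a hinged lid; origin under its centre on the bench, front (-x) to the robot. Walls 8 mm thick, inner floor 22 mm above the bench; two ribs along x on the floor, 4 mm wide and 5 mm high, at y = +-39 mm, part it into three bays 129 mm long
- lid (a joint): lid angle in rad: 0 closed, 1.75 fully back (leaning 10 degrees past upright). Stiff hinge, stays where it is left; about 5 N at the handle moves it. The lid may start slightly ajar
- lid_handle (a point): middle of the black bar handle on the lid: bar 110 mm long along the warmer's y, about 10 mm thick, 35 mm above the lid's upper face, 15 mm behind the lid's front edge; moves with the lid. Lid 145 x 282 x 10 mm, 0.3 kg, grey frame with a clear pane
- lid_hinge (a point): middle of the hinge line, along the back upper edge of the warmer (the warmer's y axis); the handle lies 130 mm before it and 45 mm above it when the lid is closed; the lid swings up and back
- bay0 (a point): centre of the left (+y) bay, on the inner floor; axes as the warmer's. Bay centres are 82 mm apart; 51 mm from here to the side wall
- bay1 (a point): centre of the middle bay, on the inner floor; axes as the warmer's. Bay centres are 82 mm apart
- bay2 (a point): centre of the right (-y) bay, on the inner floor; axes as the warmer's. Bay centres are 82 mm apart; 51 mm from here to the side wall
- orange_mid (a point): culture flask, orange screw cap, lying flat: clear body 68 x 51 x 25 mm (x, y, z), label on top, neck and cap at its +x end (spans 34 mm behind to 61 mm ahead of this point; cap 24 mm across), 50 to 100 g. Point: middle of the flat body, 12.5 mm above its underside, within 5 mm of the centre of mass; x points to the cap, z up through the label. Grasp across the 51 mm sides. May be absent
- blue_mid (a point): culture flask, blue screw cap, lying flat: clear body 68 x 51 x 25 mm (x, y, z), label on top, neck and cap at its +x end (spans 34 mm behind to 61 mm ahead of this point; cap 24 mm across), 50 to 100 g. Point: middle of the flat body, 12.5 mm above its underside, within 5 mm of the centre of mass; x points to the cap, z up through the label. Grasp across the 51 mm sides. May be absent
- white_mid (a point): culture flask, white screw cap, lying flat: clear body 68 x 51 x 25 mm (x, y, z), label on top, neck and cap at its +x end (spans 34 mm behind to 61 mm ahead of this point; cap 24 mm across), 50 to 100 g. Point: middle of the flat body, 12.5 mm above its underside, within 5 mm of the centre of mass; x points to the cap, z up through the label. Grasp across the 51 mm sides. May be absent
- cabinet_corner (a point): front right foot (at bench height) of the tall black cabinet, fixed and not used: 625 mm high; its front face, with the door handle standing out up to 40 mm, runs from here to +y (460 mm, behind the flasks), its right side to +x. Keep hand and arm clear of it; travel sideways along the front of the bench
- beaker: bystander: small clear beaker, 49 mm wide, 56 mm high, origin under its centre; not to be disturbed
- crucible: bystander: porcelain crucible, 38 mm wide, 30 mm high, origin under its centre; not to be disturbed
- timer: bystander: white kitchen-style timer, 58 x 62 x 18 mm, origin under its centre; not to be disturbed

How it is judged:
By the outcome, as a careful person would: the job done as asked, in the order asked, and still so for the second after the job is handed in, with the robot touching nothing.
Of flask_orange, flask_blue, flask_white only 2 to 3 are there at a start; the rules pass over those that are not, and their reading is None.
At some moment in a run one of flask_orange, flask_blue, flask_white may be knocked a few centimetres aside while the robot is not near it.
Once in a run the grip may slacken for a moment while it holds something.
It also fails if it takes over 210 s, if anything falls off the work surface, if the arm or the gripper's body presses on something with over 40 N, if the wrist force passes 120 N, or if a joint passes its speed limit or range.

### The arm

A 6-joint arm with a two-finger parallel gripper is mounted at the origin on a cart in front of the work surface, level with it; the furniture and walls round the work are solid. World frame = base frame: x ahead of the robot, y to its left, z up, the work surface at z = 0. Lengths are in m, angles in rad, forces in N, time in s.
With the tool pointing down it reaches from about 0.35 to 0.775 m from the base axis. Payload 7.3 kg.
Tool frame: the origin (TCP) lies at the very end of the fingers, on their centre line; the grasp point (between the pads) lies 19 mm behind it; z points along the fingers, y is the direction in which the jaws open and shut (so a half turn about z gives the same grasp; the last joint's range is limited). The gripper opens to 92 mm and grips with 3 to 60 N. Pads are 19 mm wide; open, the fingers measure 130 mm over their backs; the gripper's body (75 mm by 190 mm) begins 47 mm behind the grasp point.
Start: joints at [1.039, 0.342, 1.524, -0, 1.275, -0.146], TCP at [0.198, 0.486, 0.227] pointing down, gripper open.
Joint ranges: [-2.53, 2.53], [-0.77, 2.02], [0.04, 2.7], [-1, 4.14], [0.28, 2.66], [-3.11, 3.11]. Speed limits (rad/s): [2.57, 2.57, 3.14, 3.14, 3.14, 3.14].

### API

Orientations are given as [roll, pitch, yaw] about the fixed x, y, z axes, in that order (R = Rz(yaw) Ry(pitch) Rx(roll)).
In Python, from cell import robot gives the robot as it stands.
- The arm moves only by the shell command python3 -m pendant 'ROWS' [OPENING] [FORCE]. ROWS is JSON, a list of rows, each a list of 2 entries, a list of its own where there are three numbers: the shift along the tool's x, y, z in mm, then the turn about the tool's z in degrees. In form: [[[x, y, z], turn], ...]. A call has 1 to 10 rows; each row is the pose to reach, as a shift and turn from the pose measured when the call began, along the tool's axes at that moment; what a row does not reach only later rows make up. A row lasts 1/12 s, in which the tool goes at most 41.7 mm and 7.16 degrees, less where a joint would pass 70% of its speed; a pose out of reach is approached as far as the arm can. A call with a gripper value outside its range is refused whole. OPENING is the opening, from 0 (shut) to 1 (fully open), set as the call begins (- or left out, the last holds). The fingers move at their own pace and stop on an object; FORCE is the grip in N (left out, the last holds). Time passes only in rows, so rows that repeat a pose let the fingers close. It gives the time, the measured TCP pose, the force and the opening at its end, in the units of the state.
- robot.observe(): the state, without advancing time (a new reading comes with each control period).
- robot.read_camera(name): name is "scene" or "top"; returns the picture (400x640x3 uint8, red, green, blue); there is no depth.
- robot.calibration(name): a dict with "vfov" (degrees; the focal length in pixels is half the picture's height over the tangent of half this angle, whatever the lens; pixels are square), "cx", "cy" (the principal point, pixels), "rvec" (rotation vector, rad) and "tvec" (3), from world to camera coordinates, as OpenCV has them. Camera axes: x right, y down, z forward; pixel columns grow to the right and rows downward; lengths in m; the calibration is good to about 2 mm. A picture is of the moment at which its call begins. calibration takes no time and is no camera call.
- robot.hand_in(): hands the job in, once; it reports no verdict.
Trained networks look in the newest picture that a camera, given by its name, has taken for a name from the list of things; names that differ only in an ending like _2 or _b are one class to them, and where a whole thing is asked for, a point or a joint stands for the part that bears it (a point fixed in the world has none). Each returns a list of dicts, best first, with "p" (0 to 1); they miss things now and then, are a little off and sometimes report something else, mostly with a low value. They report only what shows in the picture. A call takes as long as a camera call.
- robot.find_in(camera, query): "xy" ([column, row] as shares, 0 to 1, of the picture: columns of its width, rows of its height, amid what is visible of it).
The state is a dict: "time": time; "qpos": joint angles; "qvel": joint speeds; "joint_efforts": joint torques, N m; "tool_pos": TCP position; "tool_rot": TCP orientation; "contact_force": force on the tool from outside, world axes, zero at the start; "torque": the same for the moment, N m; "opening": finger opening in m.
Only numpy, scipy, OpenCV 4.12 (cv2) and the standard library are available. Lean on these libraries where they do the work, as an engineer would, in place of code of your own. Each camera call takes 0.05 s, during which the arm holds its last target.

## Working session

There is one attempt and no reset: what is moved stays moved. The work goes in short steps, Python scripts to look and compute and a shell command to move; the robot and the scene stay as the last step left them, time stands still between calls to the robot, and variables do not carry over. Pictures are saved under pics/ and viewed, and the job is handed in when it is done.

```bash
ls; mkdir -p pics
python3 - <<'E'
from cell import robot
import cv2
print(robot.observe())
for n in("scene","top"):
    im=robot.read_camera(n); cv2.imwrite(f"pics/{n}0.png",im[:,:,::-1]); print(n,robot.calibration(n))
E
```

```text
pics
{'time': 0.0, 'qpos': array([ 1.03900876e+00,  3.42703871e-01,  1.52499960e+00, -3.34282185e-05,
        1.27540633e+00, -1.45982164e-01]), 'qvel': array([-0.00233768, -0.00200512, -0.00011412, -0.0014079 , -0.00012304,
        0.00061571]), 'joint_efforts': array([-4.25844119e-04, -4.31210804e+01, -2.44235641e+01,  7.17965886e-02,
        5.53358858e-02, -1.13602864e-04]), 'tool_pos': array([0.19733386, 0.48606685, 0.22606083]), 'tool_rot': array([-3.14008700e+00, -1.89064210e-04,  2.75579686e+00]), 'contact_force': array([ 0.70099725, -0.73139096,  0.31145164]), 'torque': array([ 0.0023568 , -0.04137856, -0.04614392]), 'opening': 0.09230496620068948}
scene {'vfov': 43.74760908204719, 'cx': 317.8358460243587, 'cy': 194.46434409534007, 'rvec': array([ 0.93858689, -2.12882937,  1.36227741]), 'tvec': array([0.45014256, 0.22309988, 1.10800918])}
top {'vfov': 47.89642890546817, 'cx': 312.49656290926185, 'cy': 199.37772632967747, 'rvec': array([ 2.1399342 , -2.19986998,  0.10400142]), 'tvec': array([0.10670346, 0.55116513, 1.32351689])}
```

View pics/scene0.png

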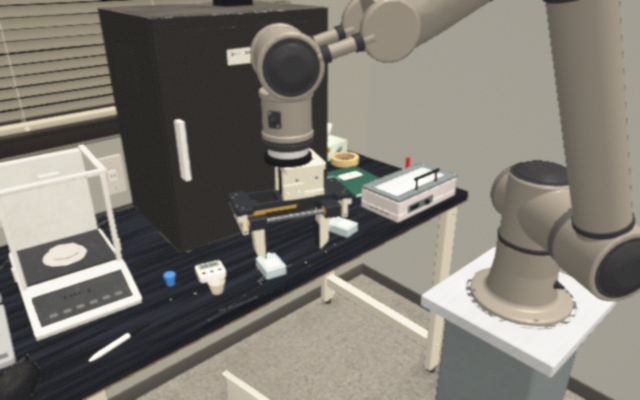

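View pics/top0.png

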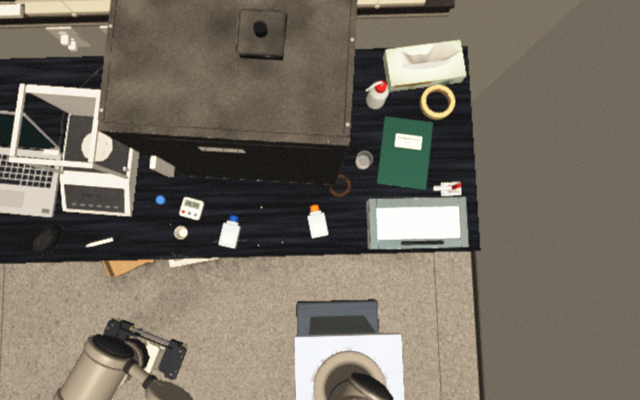

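```bash
cat > h.py <<'E'
from cell import robot
import numpy as np, cv2
def cam(n):
    c=robot.calibration(n); f=200/np.tan(np.radians(c['vfov']/2))
    K=np.array([[f,0,c['cx']],[0,f,c['cy']],[0,0,1]]); R=cv2.Rodrigues(np.array(c['rvec']))[0]
    return K,R,np.array(c['tvec'])
def proj(n,P):
    K,R,t=cam(n); p=(np.atleast_2d(P)@R.T+t)@K.T; return p[:,:2]/p[:,2:]
def back(n,uv,z):
    K,R,t=cam(n); d=R.T@np.linalg.inv(K)@np.array([uv[0],uv[1],1.]); o=-R.T@t
    return o+d*(z-o[2])/d[2]
def snap(n,f,box=None,s=1):
    im=robot.read_camera(n)[:,:,::-1].copy()
    if box: im=cv2.resize(im[box[1]:box[3],box[0]:box[2]],None,fx=s,fy=s,interpolation=cv2.INTER_CUBIC)
    cv2.imwrite(f"pics/{f}.png",im)
E
python3 - <<'E'
from h import *
np.set_printoptions(precision=4,suppress=True)
snap("top","t1",(130,150,290,270),5)
snap("top","t2",(290,150,490,270),4)
print([-cam(n)[1].T@cam(n)[2] for n in("top","scene")])
for q in ["orange_mid","blue_mid","white_mid","warmer","lid_handle","lid_hinge","beaker","crucible","timer","cabinet_corner"]:
    r=robot.find_in("top",q)[:3]
    for d in r: 
        uv=(d['xy'][0]*640,d['xy'][1]*400); print(q,round(d['p'],2),np.round(uv,1),back("top",uv,0.02))
robot.read_camera("scene")
for q in ["orange_mid","blue_mid","white_mid","lid_handle"]:
    for d in robot.find_in("scene",q)[:3]:
        uv=(d['xy'][0]*640,d['xy'][1]*400); print("S",q,round(d['p'],2),np.round(uv,1),back("scene",uv,0.02))
E
```

```text
[array([0.4217, 0.0903, 1.3714]), array([-0.3773,  0.9449,  0.667 ])]
orange_mid 0.89 [320.2 220.6] [0.49   0.0701 0.02  ]
blue_mid 0.65 [228.1 232.2] [0.4629 0.3469 0.02  ]
blue_mid 0.51 [417.1 223.9] [ 0.4721 -0.2199  0.02  ]
blue_mid 0.47 [191.1 203.2] [0.5532 0.4578 0.02  ]
warmer 0.81 [416.9 223.1] [ 0.4745 -0.2194  0.02  ]
lid_handle 0.87 [415.7 223.7] [ 0.4727 -0.2157  0.02  ]
lid_hinge 0.84 [418.8 224. ] [ 0.4716 -0.225   0.02  ]
beaker 0.76 [363.5 162.2] [ 0.6638 -0.0667  0.02  ]
timer 0.7 [192.5 203.1] [0.5533 0.4535 0.02  ]
S orange_mid 0.78 [339.9 225.7] [0.4775 0.0929 0.02  ]
S blue_mid 0.71 [271.7 260.3] [0.4633 0.3382 0.02  ]
S lid_handle 0.59 [410.9 182.7] [ 0.5317 -0.2864  0.02  ]
```

View pics/t1.png

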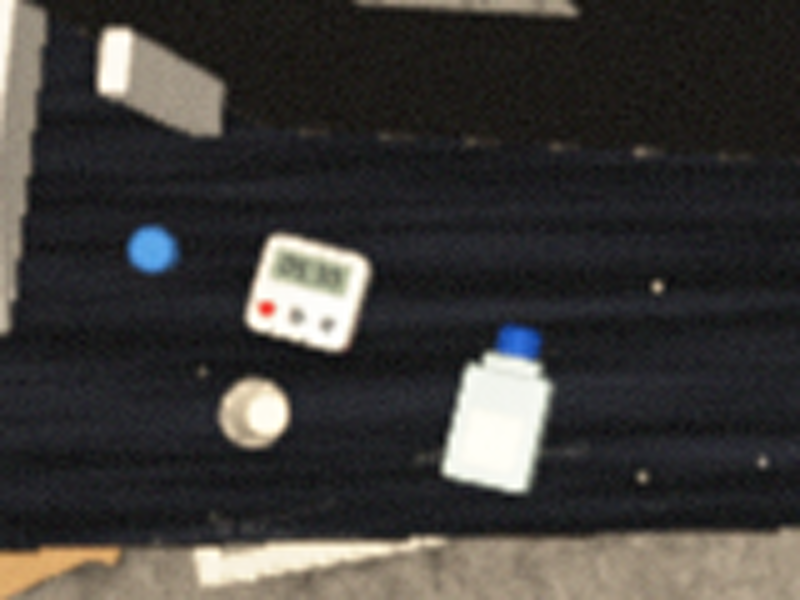

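View pics/t2.png

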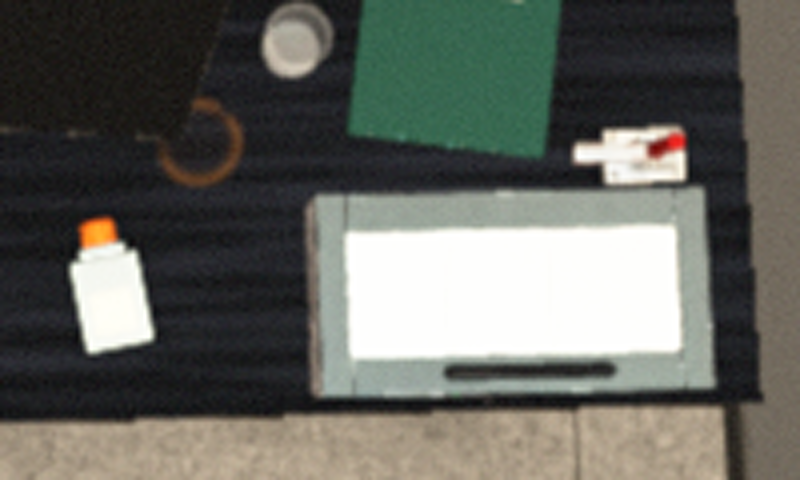

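Run:
```python
from h import *
np.set_printoptions(precision=4,suppress=True)
snap("scene","s1",(340,140,480,230),5)
z2=lambda a:(290+(a[0]+.5)/4-.5,150+(a[1]+.5)/4-.5)
z1=lambda a:(130+(a[0]+.5)/5-.5,150+(a[1]+.5)/5-.5)
for nm,a,z in [("BL",(315,194),.07),("BR",(704,188),.07),("FR",(716,388),.07),("FL",(320,396),.07),("hL",(444,371),.107),("hR",(617,369),.107),
  ("oheelL",(90,353),.025),("oheelR",(154,341),.025),("oshL",(70,264),.025),("oshR",(138,249),.025),("ocap",(97,218),.02),("beaker",(297,45),.0),("edge",(400,409),0),("edge2",(100,416),0)]:
    print(nm,back("top",z2(a),z))
for nm,a,z in [("heelL",(443,479),.025),("heelR",(526,494),.025),("shL",(465,366),.025),("shR",(552,382),.025),("cap",(521,326),.02),("timer",(310,292),.018),("cruc",(255,413),.03)]:
    print(nm,back("top",z1(a),z))
```

```text
BL [ 0.5488 -0.0709  0.07  ]
BR [ 0.5454 -0.3531  0.07  ]
FR [ 0.401  -0.3529  0.07  ]
FL [ 0.4031 -0.0687  0.07  ]
hL [ 0.4186 -0.1514  0.107 ]
hR [ 0.4167 -0.2721  0.107 ]
oheelL [0.4389 0.0957 0.025 ]
oheelR [0.4465 0.0478 0.025 ]
oshL [0.5057 0.1089 0.025 ]
oshR [0.5155 0.0576 0.025 ]
ocap [0.5401 0.0877 0.02  ]
beaker [ 0.6715 -0.0702  0.    ]
edge [ 0.3906 -0.1373  0.    ]
edge2 [0.3916 0.0896 0.    ]
heelL [0.4243 0.3758 0.025 ]
heelR [0.4141 0.3265 0.025 ]
shL [0.4912 0.3622 0.025 ]
shR [0.4802 0.3102 0.025 ]
cap [0.5146 0.3293 0.02  ]
timer [0.5388 0.4568 0.018 ]
cruc [0.4664 0.4864 0.03  ]
```

View pics/s1.png

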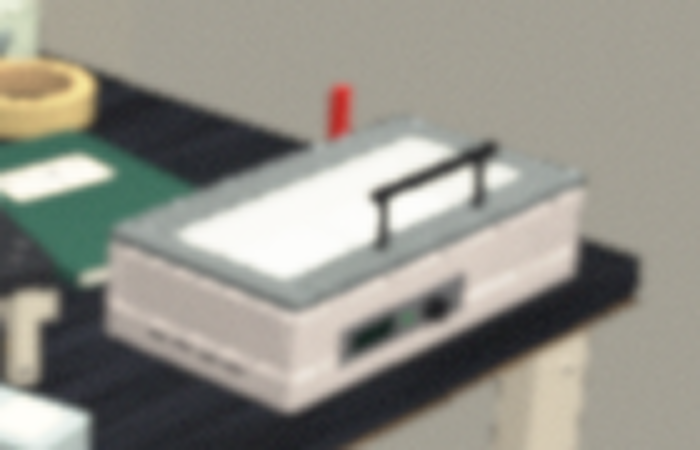

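```bash
cat >> h.py <<'E'
from scipy.spatial.transform import Rotation as Ro
def to(*targets):
    """targets (x,y,z,yaw_deg) -> tool-frame shift mm, turn deg"""
    s=robot.observe(); R=Ro.from_euler('xyz',s['tool_rot']).as_matrix()
    print("now",np.round(s['tool_pos'],4),np.round(np.degrees(s['tool_rot']),2),"t",round(s['time'],2),"F",np.round(s['contact_force'],1),"op",round(s['opening'],4))
    yaw=np.arctan2(R[1,0],R[0,0])
    for t in targets:
        d=R.T@(np.array(t[:3])-s['tool_pos'])*1000
        turn=-(t[3]-np.degrees(yaw)); turn=(turn+180)%360-180
        print(t,"->",np.round(d,1),round(turn,1),"rows>=",max(np.linalg.norm(d)/41.7,abs(turn)/7.16).round(1))
E
python3 - <<'E'
from h import *
to((.33,.3,.226,90),(.37,.0,.226,90),(.4175,-.212,.19,90))
E
```

```text
now [0.1975 0.4864 0.2268] [179.99  -0.   157.9 ] t 1.0 F [-0.9 -0.4 -0.2] op 0.0915
(0.33, 0.3, 0.226, 90) -> [-192.9 -122.9    0.7] 67.9 rows>= 9.5
(0.37, 0.0, 0.226, 90) -> [-342.8 -385.8    0.7] 67.9 rows>= 12.4
(0.4175, -0.212, 0.19, 90) -> [-466.6 -564.3   36.7] 67.9 rows>= 17.6
```

```bash
python3 -m pendant '[[[-20,-13,0],7],[[-40,-26,0],14],[[-60,-39,0],21],[[-80,-52,0],28],[[-100,-65,0],35],[[-120,-78,0],42],[[-140,-91,0],49],[[-160,-104,0],56],[[-180,-115,0],63],[[-193,-123,0],68]]' 1 20
python3 - <<'E'
from h import *
to((.37,.0,.226,90),(.4175,-.212,.19,90))
E
```

```text
time: 1.83
tool_pos: [0.3311, 0.2984, 0.2269]
tool_rot: [3.141, 0.0, 1.562]
contact_force: [0.2, 0.1, -1.0]
opening: 0.0919
now [0.3311 0.2984 0.2269] [179.96   0.    89.49] t 1.83 F [ 0.2  0.1 -1. ] op 0.0919
(0.37, 0.0, 0.226, 90) -> [-298.1   41.5    0.9] -0.5 rows>= 7.2
(0.4175, -0.212, 0.19, 90) -> [-509.7   90.9   37. ] -0.5 rows>= 12.4
```

```bash
python3 -m pendant '[[[-38,5,0],0],[[-76,10,0],0],[[-114,15,0],0],[[-152,20,0],0],[[-190,26,0],-0.5],[[-228,31,0],-0.5],[[-266,36,0],-0.5],[[-304,43,0],-0.5],[[-342,52,0],-0.5],[[-380,61,0],-0.5]]'
python3 - <<'E'
from h import *
to((.4175,-.212,.17,89.5),(.4175,-.212,.088,89.5))
E
```

```text
time: 2.67
tool_pos: [0.3886, -0.0841, 0.2273]
tool_rot: [3.14, 0.0, 1.57]
contact_force: [1.7, 0.7, -0.1]
opening: 0.0918
now [ 0.3886 -0.0841  0.2273] [1.799e+02 2.000e-02 8.996e+01] t 2.67 F [ 1.7  0.7 -0.1] op 0.0918
(0.4175, -0.212, 0.17, 89.5) -> [-127.8   28.8   57.4] 0.5 rows>= 3.4
(0.4175, -0.212, 0.088, 89.5) -> [-127.8   28.7  139.4] 0.5 rows>= 4.6
```

```bash
python3 -m pendant '[[[-32,7,10],0.5],[[-64,14,20],0.5],[[-96,21,30],0.5],[[-128,29,40],0.5],[[-128,29,60],0.5],[[-128,29,80],0.5],[[-128,29,100],0.5],[[-128,29,115],0.5],[[-128,29,130],0.5],[[-128,29,138],0.5]]'
python3 - <<'E'
from h import *
to((.4175,-.212,.088,89.5))
snap("top","t3",(290,150,490,270),4)
snap("scene","s3",(340,100,480,230),5)
E
```

```text
time: 3.5
tool_pos: [0.4172, -0.2118, 0.0879]
tool_rot: [-3.141, -0.001, 1.561]
contact_force: [-0.6, 0.3, 0.5]
opening: 0.0922
now [ 0.4172 -0.2118  0.0879] [-1.7999e+02 -6.0000e-02  8.9460e+01] t 3.5 F [-0.6  0.3  0.5] op 0.0922
(0.4175, -0.212, 0.088, 89.5) -> [-0.2  0.3 -0.1] -0.0 rows>= 0.0
```

View pics/s3.png

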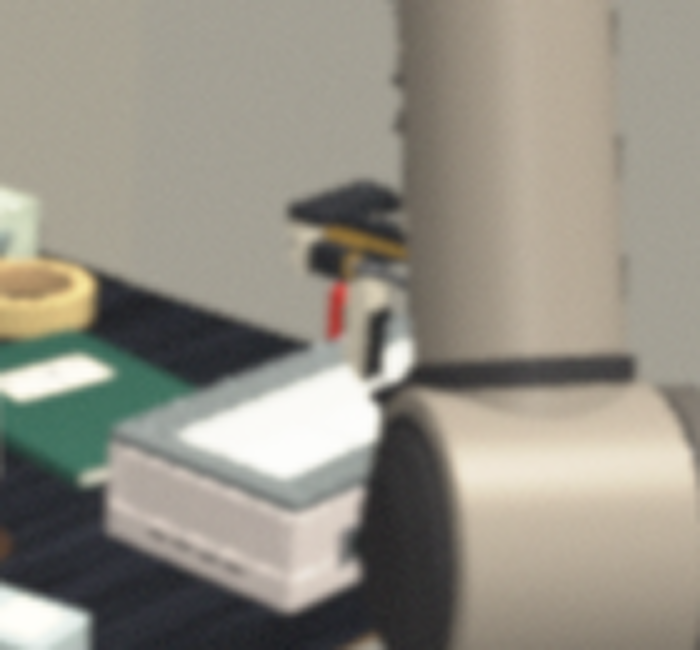

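```bash
python3 -m pendant '[[[0,0,0],0],[[0,0,0],0],[[0,0,0],0],[[0,0,0],0],[[0,0,0],0],[[0,0,0],0],[[0,0,0],0],[[0,0,0],0]]' 0 25
python3 - <<'E'
from h import *
np.set_printoptions(suppress=True)
# arc of bar about hinge; tool x,y,z shifts with tool y = +x world (yaw 90): y_tool=(sin yaw,-cos yaw)=+x
r=np.hypot(130,45); a0=np.arctan2(45,130)
for d in range(0,104,5):
    a=a0+np.radians(d); print(d, np.round([130-r*np.cos(a), -(r*np.sin(a)-45)],1))
to()
E
```

```text
time: 4.27
tool_pos: [0.4173, -0.2118, 0.0885]
tool_rot: [-3.141, -0.001, 1.561]
contact_force: [0.5, 0.2, -0.4]
opening: 0.0431
0 [ 0. -0.]
5 [  4.4 -11.2]
10 [  9.8 -21.9]
15 [ 16.1 -32.1]
20 [ 23.2 -41.7]
25 [ 31.2 -50.7]
30 [ 39.9 -59. ]
35 [ 49.3 -66.4]
40 [ 59.3 -73. ]
45 [ 69.9 -78.7]
50 [ 80.9 -83.5]
55 [ 92.3 -87.3]
60 [104.  -90.1]
65 [115.8 -91.8]
70 [127.8 -92.6]
75 [139.8 -92.2]
80 [151.7 -90.8]
85 [163.5 -88.4]
90 [175. -85.]
95 [186.2 -80.6]
100 [196.9 -75.2]
now [ 0.4173 -0.2118  0.0885] [-179.99   -0.06   89.46] t 4.27 F [ 0.5  0.2 -0.4] op 0.0431
```

Fingers still closing.

```bash
python3 -m pendant '[[[0,0,0],0],[[0,0,0],0],[[0,0,0],0],[[0,0,0],0],[[0,0,0],0],[[0,0,0],0],[[0,0,0],0],[[0,0,0],0],[[0,0,0],0],[[0,0,0],0]]' 0 25
```

```text
time: 5.1
tool_pos: [0.4186, -0.2118, 0.0886]
tool_rot: [3.139, -0.001, 1.561]
contact_force: [6.4, 1.6, -2.7]
opening: 0.0103
```

```bash
python3 -m pendant '[[[0,2,-5],0],[[0,4,-11],0],[[0,7,-17],0],[[0,10,-22],0],[[0,13,-27],0],[[0,16,-32],0],[[0,20,-37],0],[[0,23,-42],0],[[0,27,-46],0],[[0,31,-51],0]]'
python3 - <<'E'
from h import *
to((.4175+.0809,-.212,.0882+.0835,89.5),(.4175+.1515,-.212,.0882+.0908,89.5))
snap("top","t4",(290,150,490,270),4)
E
```

```text
time: 5.93
tool_pos: [0.4488, -0.2118, 0.1401]
tool_rot: [3.141, -0.001, 1.561]
contact_force: [-4.2, -0.3, -0.7]
opening: 0.0111
now [ 0.4488 -0.2118  0.1401] [ 1.7997e+02 -8.0000e-02  8.9460e+01] t 5.93 F [-4.2 -0.3 -0.7] op 0.0111
(0.49839999999999995, -0.212, 0.17170000000000002, 89.5) -> [  0.4  49.6 -31.6] -0.0 rows>= 1.4
(0.569, -0.212, 0.179, 89.5) -> [  1.  120.2 -38.9] -0.0 rows>= 3.0
```

View pics/t4.png

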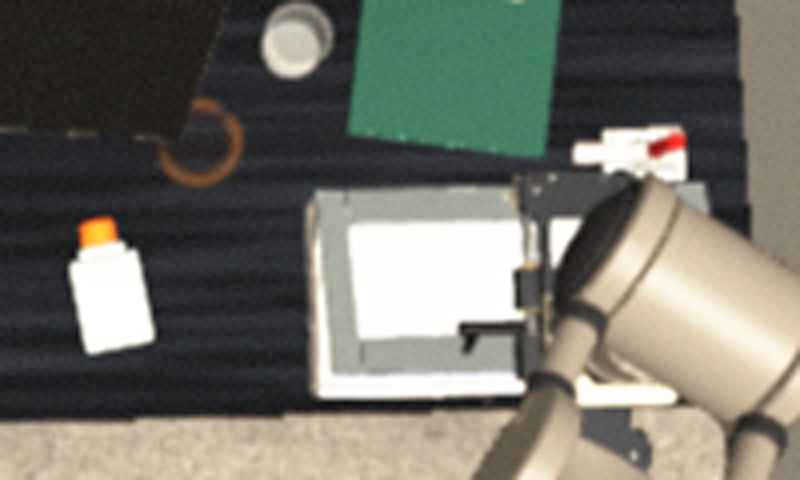

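Lid is lifting with the handle (front edge has moved back, handle at ~(495,330) in the crop). Continue the arc.

```bash
python3 -m pendant '[[[0,4,-4],0],[[0,9,-8],0],[[0,14,-12],0],[[0,18,-15.5],0],[[0,23,-19],0],[[0,28,-22],0],[[0,33,-25],0],[[0,39,-28],0],[[0,44,-30],0],[[0,50,-32],0]]'
python3 - <<'E'
from h import *
for d in (55,60,65,70,75,80,85,90):
    r=np.hypot(130,45);a=np.arctan2(45,130)+np.radians(d);to((.4175+.13-r*np.cos(a)/1000,-.212,.0882+r*np.sin(a)/1000-.045,89.5))
E
```

```text
time: 6.82
tool_pos: [0.4993, -0.2122, 0.175]
tool_rot: [3.14, -0.001, 1.561]
contact_force: [-11.0, 1.9, 12.2]
opening: 0.0102
now [ 0.4993 -0.2122  0.175 ] [ 1.7993e+02 -4.0000e-02  8.9460e+01] t 6.82 F [-11.    1.9  12.2] op 0.0102
(np.float64(0.5097969052673686), -0.212, np.float64(0.17550070539336599), 89.5) -> [ 0.3 10.5 -0.5] -0.0 rows>= 0.3
now [ 0.4993 -0.2122  0.175 ] [ 1.7993e+02 -4.0000e-02  8.9460e+01] t 6.82 F [-11.    1.9  12.2] op 0.0102
(np.float64(0.5214711431702997), -0.212, np.float64(0.178283302491977), 89.5) -> [ 0.4 22.2 -3.2] -0.0 rows>= 0.5
now [ 0.4993 -0.2122  0.175 ] [ 1.7993e+02 -4.0000e-02  8.9460e+01] t 6.82 F [-11.    1.9  12.2] op 0.0102
(np.float64(0.5333434763903583), -0.212, np.float64(0.18003783409309593), 89.5) -> [ 0.6 34.1 -5. ] -0.0 rows>= 0.8
now [ 0.4993 -0.2122  0.175 ] [ 1.7993e+02 -4.0000e-02  8.9460e+01] t 6.82 F [-11.    1.9  12.2] op 0.0102
(np.float64(0.5453235493030288), -0.212, np.float64(0.18075094715182316), 89.5) -> [ 0.7 46.1 -5.7] -0.0 rows>= 1.1
now [ 0.4993 -0.2122  0.175 ] [ 1.7993e+02 -4.0000e-02  8.9460e+01] t 6.82 F [-11.    1.9  12.2] op 0.0102
(np.float64(0.5573201863196804), -0.212, np.float64(0.18041721444719233), 89.5) -> [ 0.8 58.1 -5.3] -0.0 rows>= 1.4
now [ 0.4993 -0.2122  0.175 ] [ 1.7993e+02 -4.0000e-02  8.9460e+01] t 6.82 F [-11.    1.9  12.2] op 0.0102
(np.float64(0.5692420857888484), -0.212, np.float64(0.1790391758865989), 89.5) -> [ 0.9 70.  -3.9] -0.0 rows>= 1.7
now [ 0.4993 -0.2122  0.175 ] [ 1.7993e+02 -4.0000e-02  8.9460e+01] t 6.82 F [-11.    1.9  12.2] op 0.0102
(np.float64(0.580998514856933), -0.212, np.float64(0.17662731917557156), 89.5) -> [ 1.  81.7 -1.5] -0.0 rows>= 2.0
now [ 0.4993 -0.2122  0.175 ] [ 1.7993e+02 -4.0000e-02  8.9460e+01] t 6.82 F [-11.    1.9  12.2] op 0.0102
(np.float64(0.5924999999999999), -0.212, np.float64(0.17320000000000002), 89.5) -> [ 1.1 93.2  1.9] -0.0 rows>= 2.2
```

```bash
python3 -m pendant '[[[0,5,0],0],[[0,11,-1],0],[[0,16,-2],0],[[0,22,-3],0],[[0,28,-4],0],[[0,34,-5],0],[[0,40,-5.5],0],[[0,46,-5.5],0],[[0,52,-5.5],0],[[0,58,-5],0]]'
python3 - <<'E'
from h import *
r=np.hypot(130,45)
T=[]
for d in (80,85,90,95,100,102):
    a=np.arctan2(45,130)+np.radians(d);T.append((round(.4175+.13-r*np.cos(a)/1000,4),-.212,round(.0882+r*np.sin(a)/1000-.045,4),89.5))
to(*T)
snap("top","t5",(290,150,490,270),4)
E
```

```text
time: 7.65
tool_pos: [0.558, -0.2126, 0.1817]
tool_rot: [3.139, -0.0, 1.562]
contact_force: [-4.3, 1.0, 5.5]
opening: 0.0098
now [ 0.558  -0.2126  0.1817] [ 1.7983e+02 -1.0000e-02  8.9470e+01] t 7.65 F [-4.3  1.   5.5] op 0.0098
(np.float64(0.5692), -0.212, np.float64(0.179), 89.5) -> [ 0.7 11.2  2.8] -0.0 rows>= 0.3
(np.float64(0.581), -0.212, np.float64(0.1766), 89.5) -> [ 0.8 23.   5.2] -0.0 rows>= 0.6
(np.float64(0.5925), -0.212, np.float64(0.1732), 89.5) -> [ 1.  34.5  8.6] -0.0 rows>= 0.9
(np.float64(0.6037), -0.212, np.float64(0.1688), 89.5) -> [ 1.1 45.7 13.1] -0.0 rows>= 1.1
(np.float64(0.6144), -0.212, np.float64(0.1634), 89.5) -> [ 1.2 56.4 18.5] -0.0 rows>= 1.4
(np.float64(0.6185), -0.212, np.float64(0.161), 89.5) -> [ 1.2 60.4 20.9] -0.0 rows>= 1.5
```

View pics/t5.png

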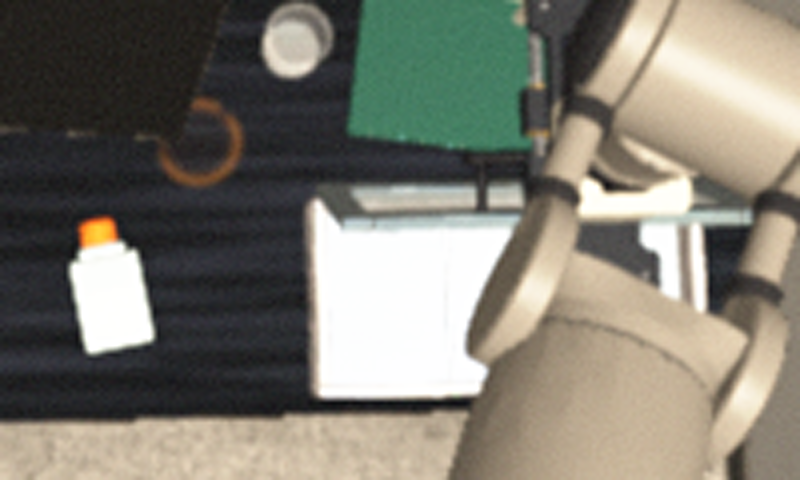

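Lid is ~75–80° open, warmer empty. Finish to the stop.

```bash
python3 -m pendant '[[[0,6,1],0],[[0,12,3],0],[[0,18,4],0],[[0,23,5],0],[[0,29,7],0],[[0,34,8.5],0],[[0,40,11],0],[[0,46,13],0],[[0,51,16],0],[[0,56,18.5],0]]'
python3 -m pendant '[[[0,2,1],0],[[0,3,2],0],[[0,4,2.5],0],[[0,4,2.5],0]]'
```

```text
time: 8.53
tool_pos: [0.6158, -0.213, 0.1629]
tool_rot: [3.137, -0.0, 1.562]
contact_force: [-2.4, 0.2, 4.0]
opening: 0.0099
time: 8.87
tool_pos: [0.6162, -0.2131, 0.1623]
tool_rot: [-3.138, -0.001, 1.562]
contact_force: [-23.0, 3.1, 22.4]
opening: 0.0099
```

```bash
python3 -m pendant '[[[0,-1,0],0],[[0,-1,0],0],[[0,-1,0],0],[[0,-1,0],0],[[0,-1,0],0],[[0,-1,0],0]]' 0.19 25
python3 - <<'E'
from h import *
to()
snap("top","t6",(290,100,490,270),4)
E
```

```text
time: 9.37
tool_pos: [0.6154, -0.213, 0.1617]
tool_rot: [-3.138, -0.001, 1.562]
contact_force: [0.3, 1.3, 0.3]
opening: 0.0174
now [ 0.6154 -0.213   0.1617] [-1.7977e+02 -5.0000e-02  8.9480e+01] t 9.37 F [0.3 1.3 0.3] op 0.0174
```

View pics/t6.png

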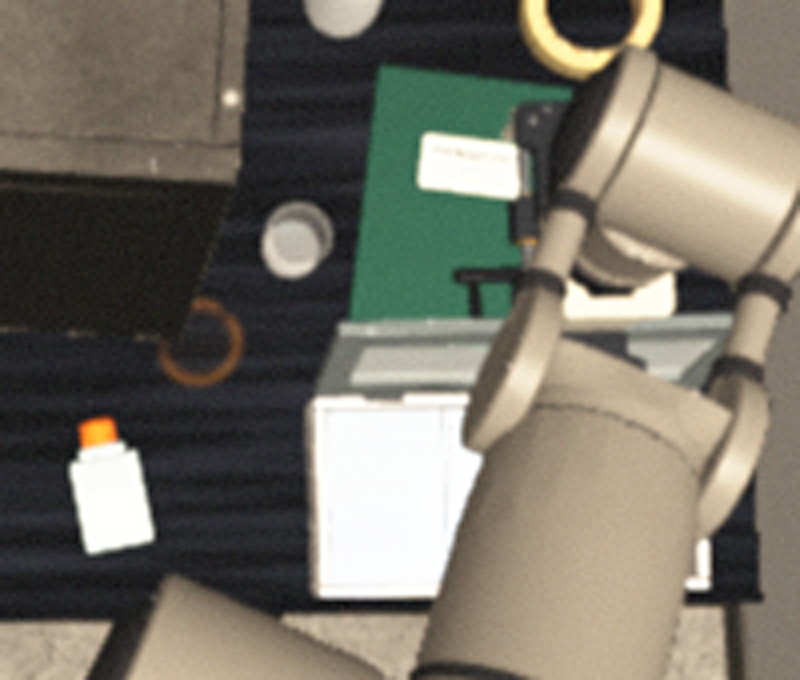

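```bash
python3 -m pendant '[[[0,0,-15],0],[[0,0,-35],0],[[0,0,-60],0],[[0,0,-85],0],[[0,0,-110],0],[[0,-20,-125],0],[[0,-50,-125],0],[[0,-85,-125],0],[[0,-120,-125],0],[[0,-155,-125],0]]'
python3 -m pendant '[[[0,-35,0],0],[[0,-60,0],0],[[25,-60,10],7],[[55,-60,20],14],[[85,-60,30],21],[[115,-60,40],28],[[145,-60,50],35],[[175,-60,60],42],[[205,-60,70],49],[[235,-60,80],56]]' 1
python3 - <<'E'
from h import *
to((.4767,.0775,.15,9.6))
snap("top","t7",(270,150,470,270),4)
E
```

```text
time: 10.25
tool_pos: [0.4594, -0.2114, 0.2872]
tool_rot: [-3.138, -0.001, 1.562]
contact_force: [0.6, -1.2, -0.5]
opening: 0.0174
time: 11.08
tool_pos: [0.4012, 0.0215, 0.2088]
tool_rot: [-3.139, 0.002, 0.62]
contact_force: [0.2, -0.6, -0.3]
opening: 0.0798
now [0.4012 0.0215 0.2088] [-1.7987e+02  1.1000e-01  3.5540e+01] t 11.08 F [ 0.2 -0.6 -0.3] op 0.0798
(0.4767, 0.0775, 0.15, 9.6) -> [94.1 -1.5 58.6] 25.9 rows>= 3.6
```

View pics/t7.png

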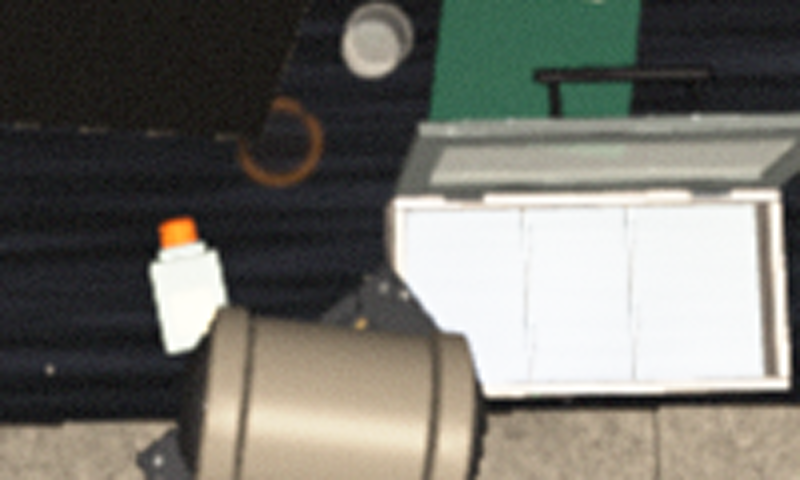

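```bash
python3 -m pendant '[[[20,0,0],7],[[45,-1,0],14],[[70,-1,10],21],[[94,-1.5,20],26],[[94,-1.5,40],26],[[94,-1.5,60],26],[[94,-1.5,80],26],[[94,-1.5,95],26],[[94,-1.5,110],26],[[94,-1.5,120],26]]' 1
python3 - <<'E'
from h import *
np.set_printoptions(precision=4,suppress=True)
to((.4767,.0775,.008,9.6))
snap("top","t8",(270,150,470,270),4)
snap("scene","s8",(230,140,390,270),5)
z=lambda a:(270+(a[0]+.5)/4-.5,150+(a[1]+.5)/4-.5)
for a in [(392,200),(780,190),(793,389)]: print(back("top",z(a),.06))
for a in [(525,209),(628,206),(531,379),(634,377)]: print('rib',back("top",z(a),.025))
for a in [(160,222),(194,216),(150,264),(217,249),(168,354)]: print('o',back("top",z(a),.022))
E
```

```text
time: 11.97
tool_pos: [0.4747, 0.0812, 0.0854]
tool_rot: [-3.136, 0.007, 0.156]
contact_force: [-0.1, -0.2, 0.2]
opening: 0.0918
now [0.4747 0.0812 0.0854] [-179.7     0.4     8.96] t 11.97 F [-0.1 -0.2  0.2] op 0.0918
(0.4767, 0.0775, 0.008, 9.6) -> [ 1.9  4.4 77.4] -0.6 rows>= 1.9
[ 0.5455 -0.0698  0.06  ]
[ 0.5449 -0.3535  0.06  ]
[ 0.4002 -0.3541  0.06  ]
rib [ 0.5392 -0.1735  0.025 ]
rib [ 0.5393 -0.2507  0.025 ]
rib [ 0.4123 -0.172   0.025 ]
rib [ 0.4117 -0.2485  0.025 ]
o [0.5373 0.1006 0.022 ]
o [0.5411 0.0749 0.022 ]
o [0.5059 0.1089 0.022 ]
o [0.5158 0.0583 0.022 ]
o [0.4383 0.0972 0.022 ]
```

View pics/s8.png

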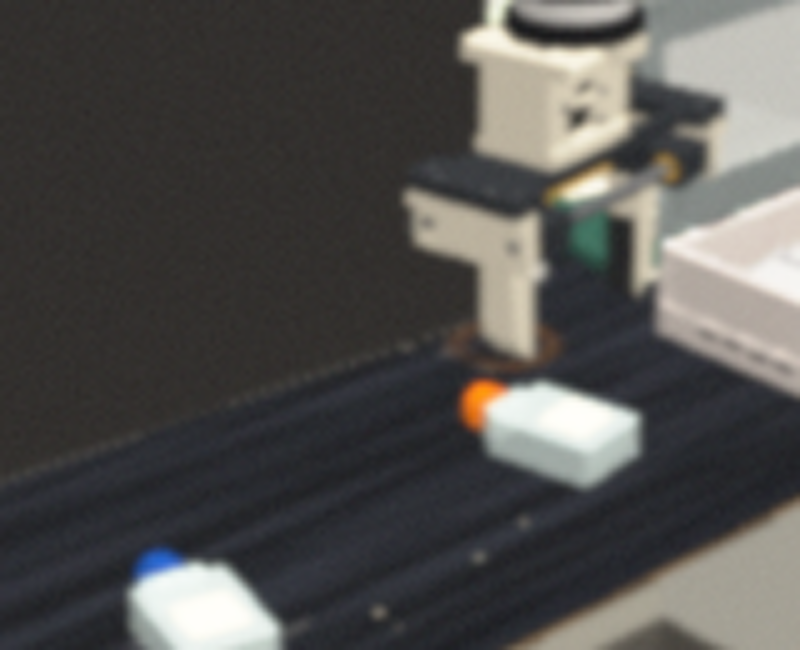

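View pics/t8.png

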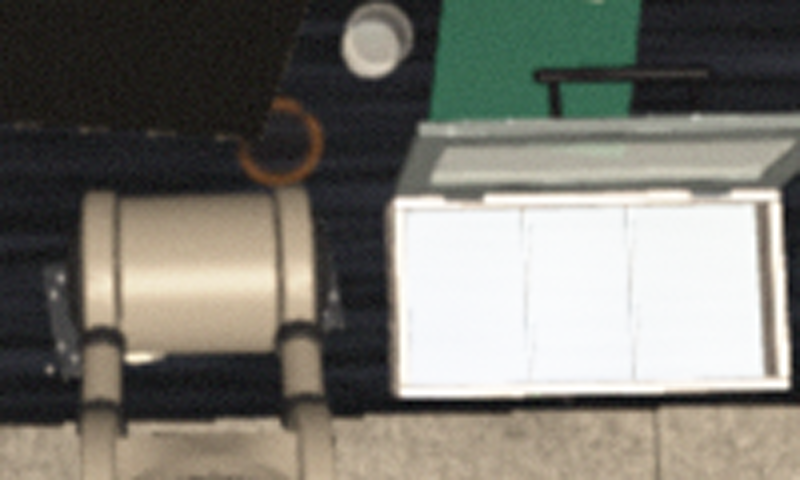

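```bash
python3 -m pendant '[[[2,4.4,10],-0.6],[[2,4.4,25],-0.6],[[2,4.4,40],-0.6],[[2,4.4,55],-0.6],[[2,4.4,65],-0.6],[[2,4.4,72],-0.6],[[2,4.4,77.5],-0.6],[[2,4.4,77.5],-0.6]]' 1 12
python3 - <<'E'
from h import *
to((.4767,.0775,.008,9.6))
E
python3 -m pendant '[[[0,0,0],0],[[0,0,0],0],[[0,0,0],0],[[0,0,0],0],[[0,0,0],0],[[0,0,0],0],[[0,0,0],0],[[0,0,0],0],[[0,0,0],0],[[0,0,0],0]]' 0 12
```

```text
time: 12.73
tool_pos: [0.4759, 0.0774, 0.0072]
tool_rot: [-3.136, 0.01, 0.167]
contact_force: [-1.1, -0.1, -0.2]
opening: 0.0918
now [0.4759 0.0774 0.0072] [-179.67    0.55    9.56] t 12.73 F [-1.1 -0.1 -0.2] op 0.0918
(0.4767, 0.0775, 0.008, 9.6) -> [ 0.8 -0.  -0.8] -0.0 rows>= 0.0
time: 13.57
tool_pos: [0.476, 0.0774, 0.0074]
tool_rot: [-3.136, 0.009, 0.167]
contact_force: [-0.9, 1.1, 4.1]
opening: 0.0507
```

```bash
python3 -m pendant '[[[0,0,-5],0],[[0,0,-12],0],[[0,0,-25],0],[[0,0,-40],0],[[0,0,-60],0],[[0,0,-80],0],[[0,0,-95],0],[[0,0,-105],0]]'
python3 - <<'E'
from h import *
to((.370,-.1335,.11,0))
snap("scene","s9",(230,140,390,270),5)
E
```

```text
time: 14.23
tool_pos: [0.4777, 0.0769, 0.1145]
tool_rot: [-3.136, 0.007, 0.167]
contact_force: [0.8, 1.0, -0.7]
opening: 0.051
now [0.4777 0.0769 0.1145] [-179.7     0.39    9.56] t 14.23 F [ 0.8  1.  -0.7] op 0.051
(0.37, -0.1335, 0.11, 0) -> [-141.1  189.6    4.5] 9.6 rows>= 5.7
```

View pics/s9.png

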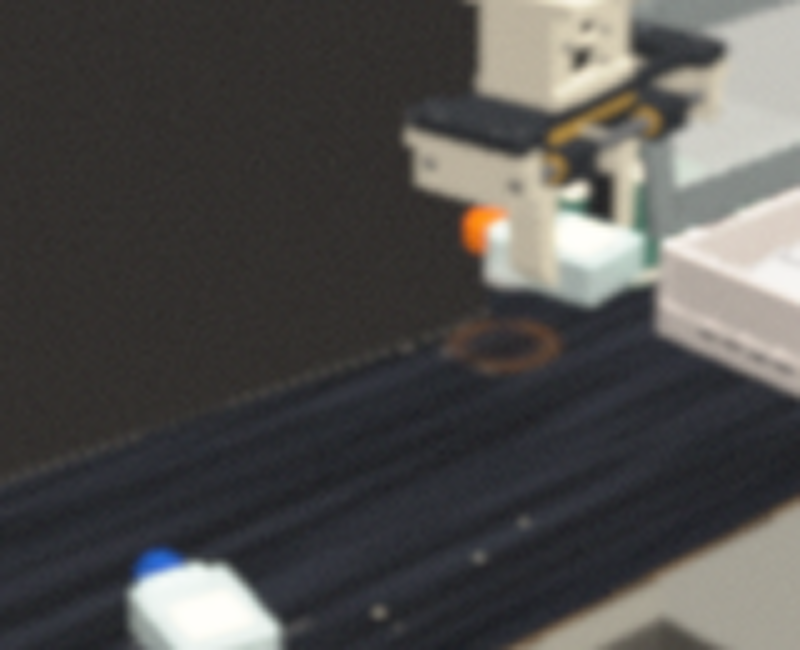

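```bash
python3 -m pendant '[[[-12,8,0],1],[[-30,28,1],2],[[-50,50,2],4],[[-70,75,2],5],[[-90,105,3],7],[[-110,135,4],9],[[-125,160,4],9.6],[[-137,182,4],9.6],[[-141,189.6,4.5],9.6],[[-141,189.6,4.5],9.6]]'
python3 - <<'E'
from h import *
to((.370,-.1335,.07,0),(.370,-.1335,.0525,0))
snap("scene","s10",(270,100,430,230),5)
E
```

```text
time: 15.12
tool_pos: [0.3705, -0.1348, 0.1109]
tool_rot: [-3.138, 0.005, -0.004]
contact_force: [-0.9, 0.6, -1.7]
opening: 0.0504
now [ 0.3705 -0.1348  0.1109] [-179.78    0.3    -0.23] t 15.12 F [-0.9  0.6 -1.7] op 0.0504
(0.37, -0.1335, 0.07, 0) -> [-0.3 -1.1 40.9] -0.2 rows>= 1.0
(0.37, -0.1335, 0.0525, 0) -> [-0.2 -1.1 58.4] -0.2 rows>= 1.4
```

View pics/s10.png

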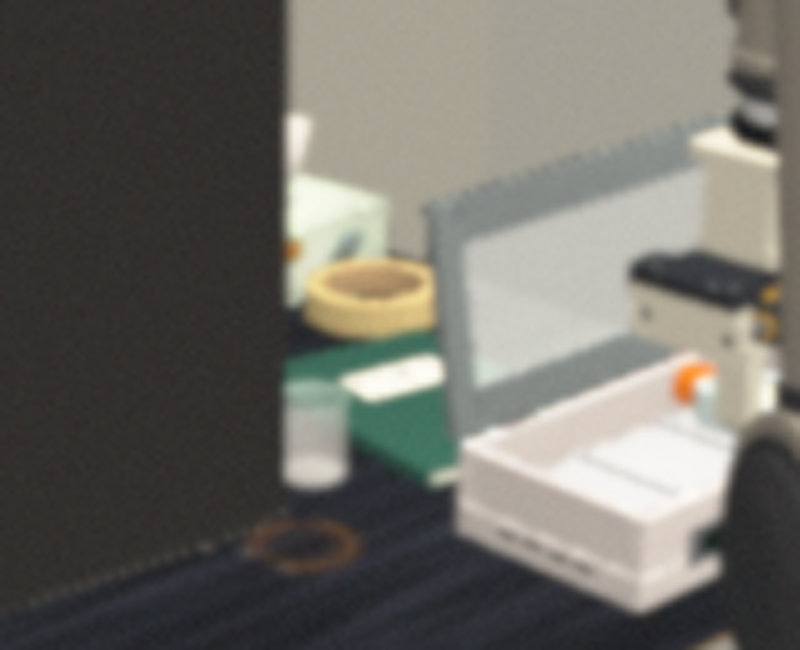

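```bash
python3 -m pendant '[[[0,-1,10],0],[[0,-1,20],0],[[0,-1,30],0],[[0,-1,36],0],[[0,-1,40],0],[[0,-1,43],0],[[0,-1,45],0],[[0,-1,47],0],[[0,-1,48],0],[[0,-1,48],0]]' 0 8
python3 -m pendant '[[[0,0,2],0],[[0,0,4],0],[[0,0,6],0],[[0,0,8],0],[[0,0,9.5],0],[[0,0,10.5],0],[[0,0,10.5],0],[[0,0,10.5],0]]' 0 8
python3 - <<'E'
from h import *
to()
snap("scene","s11",(270,100,430,230),5)
E
```

```text
time: 16.0
tool_pos: [0.3704, -0.1323, 0.0629]
tool_rot: [-3.137, 0.006, -0.003]
contact_force: [-0.6, 0.1, 0.3]
opening: 0.051
time: 16.67
tool_pos: [0.3705, -0.1323, 0.0523]
tool_rot: [-3.137, 0.005, -0.003]
contact_force: [-0.7, -0.6, -0.3]
opening: 0.0512
now [ 0.3705 -0.1323  0.0523] [-179.74    0.3    -0.19] t 16.67 F [-0.7 -0.6 -0.3] op 0.0512
```

View pics/s11.png

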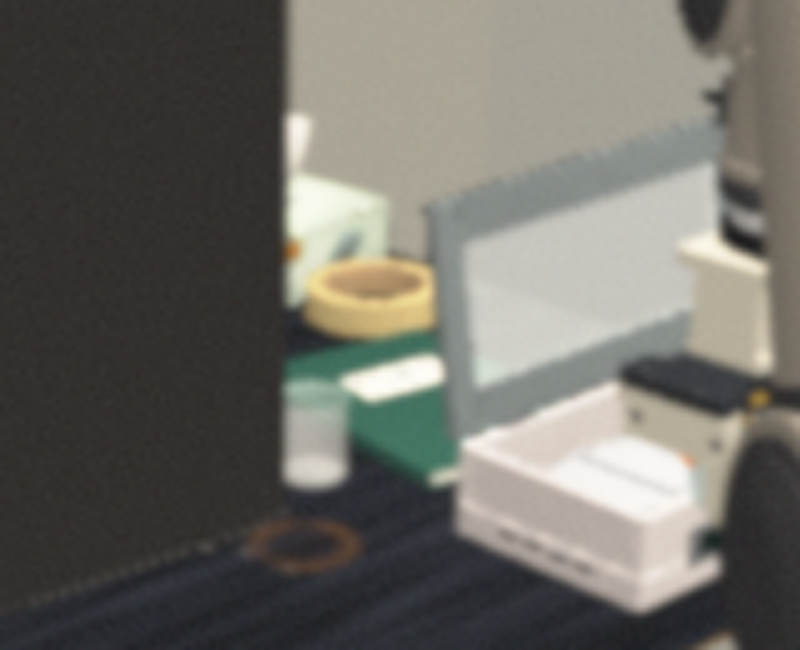

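```bash
python3 -m pendant '[[[0,0,-5],0],[[0,0,-15],0],[[0,0,-30],0],[[0,0,-50],0],[[0,0,-70],0],[[0,-15,-85],0],[[5,-40,-90],0],[[10,-70,-95],0],[[15,-100,-95],0],[[20,-130,-95],0]]' 0 20
python3 -m pendant '[[[3,-25,0],0],[[8,-45,0],0],[[10,-60,0],0],[[10,-60,0],0],[[10,-60,0],0]]'
python3 - <<'E'
from h import *
to()
snap("scene","s12",(260,120,420,230),5)
snap("top","t12",(270,150,430,270),5)
E
```

```text
time: 17.55
tool_pos: [0.3922, -0.0015, 0.1489]
tool_rot: [-3.137, 0.002, -0.004]
contact_force: [1.5, 0.4, -1.6]
opening: 0.0512
time: 17.97
tool_pos: [0.4026, 0.0589, 0.1494]
tool_rot: [-3.137, 0.002, -0.002]
contact_force: [-0.2, -0.3, 0.0]
opening: 0.0512
now [0.4026 0.0589 0.1494] [-1.7975e+02  1.0000e-01 -1.1000e-01] t 17.97 F [-0.2 -0.3  0. ] op 0.0512
```

View pics/s12.png

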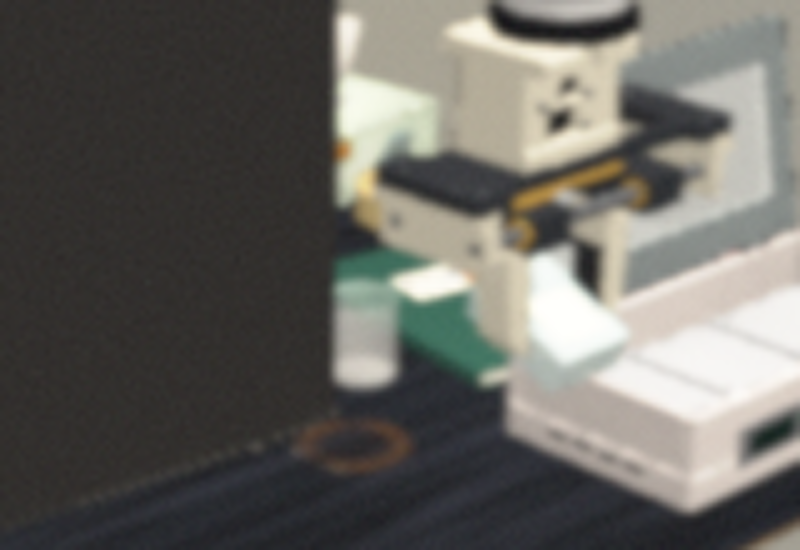

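View pics/t12.png

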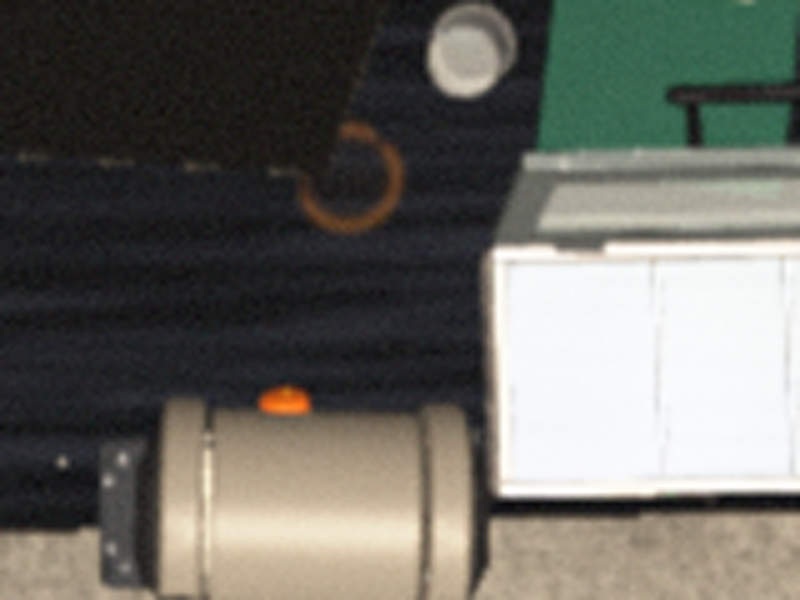

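```bash
cat >> h.py <<'E'
def overlay(f,out,box,s,angs,off=0.0,h=.009,dz=.0037,n="scene"):
    """box wireframes of held flask pitched by angs deg"""
    st=robot.observe(); tcp=st['tool_pos']; yaw=st['tool_rot'][2]
    base=cv2.imread(f"pics/{f}.png"); outs=[]
    for a in angs:
        im=base.copy(); A=Ro.from_euler('z',yaw).as_matrix()@Ro.from_euler('y',-np.radians(a)).as_matrix()
        piv=tcp+np.array([0,0,h])
        P=np.array([[x,y,z] for x in(-.034,.034) for y in(-.0255,.0255) for z in(-.0125,.0125)])-[off,0,dz]
        uv=proj(n,P@A.T+piv); uv=((uv-np.array(box[:2])+.5)*s-.5)
        for i in range(8):
            for j in range(i):
                if bin(i^j).count('1')==1: cv2.line(im,tuple(int(v) for v in uv[i]),tuple(int(v) for v in uv[j]),(0,0,255),1)
        c=proj(n,(np.array([[.061,0,0]])-[off,0,dz])@A.T+piv)[0]; c=((c-np.array(box[:2])+.5)*s-.5)
        cv2.circle(im,tuple(int(v) for v in c),4,(255,0,0),1)
        outs.append(im)
    return outs
E
python3 - <<'E'
from h import *
o=overlay("s12","",(260,120,420,230),5,(22,30,38))
w=[cv2.resize(i[200:420,420:680],None,fx=1.02,fy=1.02) for i in o]
cv2.imwrite("pics/o12.png",np.hstack(w))
E
```

```text
(no output)
```

View pics/o12.png

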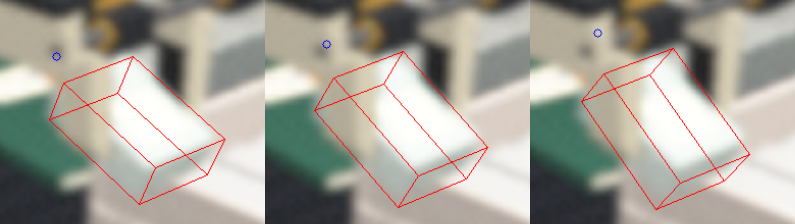

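Run:
```python
from h import *
base=cv2.imread("pics/s12.png")
o=overlay("s12","",(260,120,420,230),5,(25,30,35))
w=[cv2.resize(i[220:400,460:650],None,fx=2.1,fy=1.6*1.3) for i in [base]+o]
cv2.imwrite("pics/o12b.png",np.vstack([np.hstack(w[:2]),np.hstack(w[2:])])[:, :798])
```

```text
(no output)
```

View pics/o12b.png

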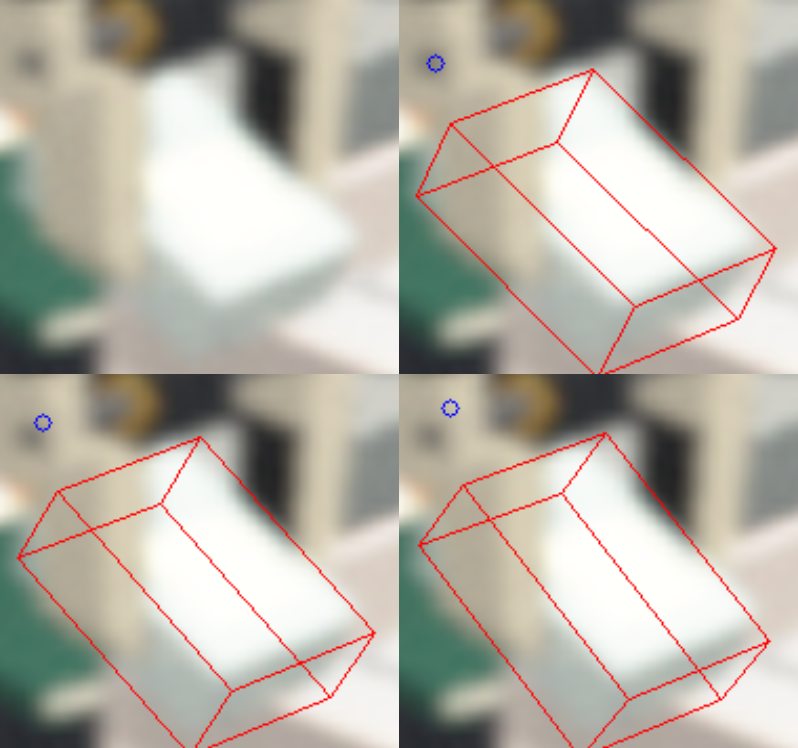

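```bash
python3 -m pendant '[[[0,0,0],-5],[[0,0,0],-11],[[0,0,0],-17],[[0,0,0],-23],[[0,0,0],-29],[[0,0,0],-35],[[0,0,0],-40],[[0,0,0],-45],[[0,0,0],-45],[[0,0,0],-45]]'
python3 - <<'E'
from h import *
to()
snap("scene","s13",(310,130,410,210),8)
E
```

```text
time: 18.9
tool_pos: [0.4025, 0.0572, 0.1493]
tool_rot: [-3.137, -0.001, 0.777]
contact_force: [-0.0, 1.2, -0.6]
opening: 0.0506
now [0.4025 0.0572 0.1493] [-1.7975e+02 -8.0000e-02  4.4530e+01] t 18.9 F [-0.   1.2 -0.6] op 0.0506
```

View pics/s13.png

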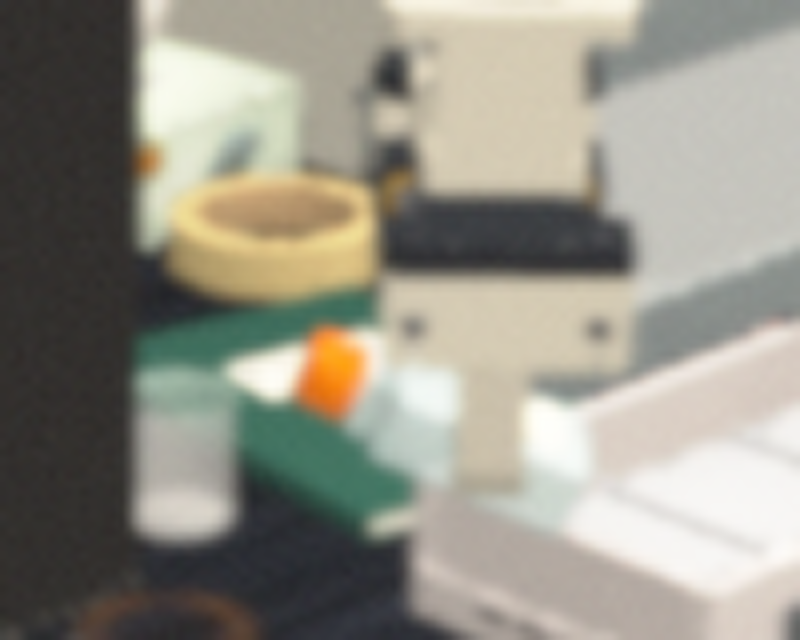

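```bash
cat >> h.py <<'E'
def ov2(f,box,s,angs,off=0.,crop=None,k=1.,h=.009,dz=.0037,off2=(0,0)):
    st=robot.observe(); tcp=st['tool_pos']; yaw=st['tool_rot'][2]
    base=cv2.imread(f"pics/{f}.png"); outs=[base]
    t=np.linspace(0,2*np.pi,25)
    for a in angs:
        im=base.copy(); A=Ro.from_euler('z',yaw).as_matrix()@Ro.from_euler('y',-np.radians(a)).as_matrix()
        piv=tcp+np.array([0,0,h])
        L=[]
        c=np.array([[x,y,z] for x in(-.034,.034) for y in(-.0255,.0255) for z in(-.0125,.0125)])
        for i in range(8):
            for j in range(i):
                if bin(i^j).count('1')==1: L.append(c[[i,j]])
        for x in(.044,.061): L.append(np.c_[0*t+x,.012*np.cos(t),.012*np.sin(t)])
        for l in L:
            uv=proj("scene",(l-[off,0,dz])@A.T+piv); uv=((uv-np.array(box[:2])+.5)*s-.5)+np.array(off2)
            cv2.polylines(im,[uv.astype(np.int32)],False,(0,0,255),1)
        outs.append(im)
    if crop: outs=[cv2.resize(i[crop[1]:crop[3],crop[0]:crop[2]],None,fx=k,fy=k) for i in outs]
    return outs
E
python3 - <<'E'
from h import *
o=ov2("s13",(310,130,410,210),8,(25,30,35),crop=(270,300,650,560),k=1.05)
cv2.imwrite("pics/o13.png",np.vstack([np.hstack(o[:2]),np.hstack(o[2:])]))
E
```

```text
(no output)
```

View pics/o13.png

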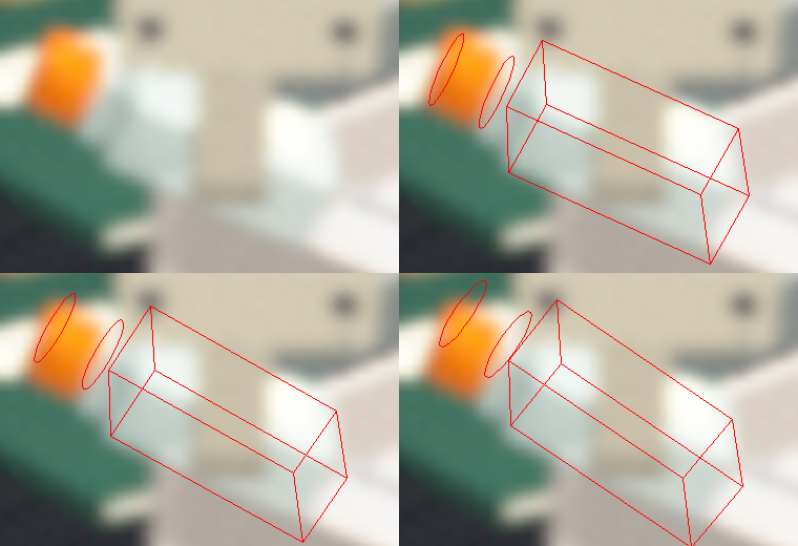

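```bash
cat >> h.py <<'E'
def capfit(im,col,box):
    """fit pitch+offsets from cap mask in scene image im (RGB); col 'o' or 'b'"""
    from scipy.optimize import minimize
    S=8
    c=cv2.resize(im[box[1]:box[3],box[0]:box[2]],None,fx=S,fy=S,interpolation=cv2.INTER_CUBIC).astype(float)
    r,g,b=c[...,0],c[...,1],c[...,2]
    v=(r-b)/200 if col=='o' else (b-r)/150
    v=v/np.percentile(v,99.7)
    m=(v>.5).astype(np.uint8)
    n,l,st,_=cv2.connectedComponentsWithStats(m); k=1+np.argmax(st[1:,4]); m=(l==k)
    s=robot.observe(); tcp=s['tool_pos']; yaw=s['tool_rot'][2]
    t=np.linspace(0,2*np.pi,40)
    cyl=np.vstack([np.c_[0*t+x,.012*np.cos(t),.012*np.sin(t)] for x in(.043,.061)])
    def ren(p):
        A=Ro.from_euler('z',yaw).as_matrix()@Ro.from_euler('y',-np.radians(p[0])).as_matrix()
        q=(cyl-[0,0,.0037])@A.T+tcp+[0,0,.009]
        q=q+np.array([np.cos(yaw)*p[1],np.sin(yaw)*p[1],p[2]])/1000
        uv=(proj("scene",q)-np.array(box[:2])+.5)*S-.5
        z=np.zeros(m.shape,np.uint8); cv2.fillConvexPoly(z,cv2.convexHull((uv*16).astype(np.int32)),1,shift=4); return z>0
    best=[]
    for a in range(-10,61,2):
        f=lambda p:1-(ren((a,p[0],p[1]))&m).sum()/((ren((a,p[0],p[1]))|m).sum())
        r=minimize(f,(0,0),method='Nelder-Mead',options=dict(initial_simplex=[(0,0),(6,0),(0,6)],xatol=.1,fatol=1e-4))
        best.append((1-r.fun,a,*r.x))
    best.sort(reverse=True); print("area",m.sum()); 
    for q in best[:8]: print(np.round(q,3))
E
python3 - <<'E'
from h import *
capfit(robot.read_camera("scene"),'o',(335,160,375,190))
E
```

```text
Traceback (most recent call last):
  File "h.py", line 83, in capfit
    r=minimize(f,(0,0),method='Nelder-Mead',options=dict(initial_simplex=[(0,0),(6,0),(0,6)],xatol=.1,fatol=1e-4))
  File "h.py", line 82, in <lambda>
    f=lambda p:1-(ren((a,p[0],p[1]))&m).sum()/((ren((a,p[0],p[1]))|m).sum())
                  ~~~^^^^^^^^^^^^^^^
  File "h.py", line 78, in ren
    uv=(proj("scene",q)-np.array(box[:2])+.5)*S-.5
        ~~~~^^^^^^^^^^^
  File "h.py", line 8, in proj
    K,R,t=cam(n); p=(np.atleast_2d(P)@R.T+t)@K.T; return p[:,:2]/p[:,2:]
          ~~~^^^
  File "h.py", line 4, in cam
    c=robot.calibration(n); f=200/np.tan(np.radians(c['vfov']/2))
ValueError: time passes only in moves, steps and waits
```

```bash
sed -i 's/^def cam(n):/import functools\n@functools.lru_cache\ndef cam(n):/' h.py
python3 - <<'E'
from h import *
capfit(robot.read_camera("scene"),'o',(335,160,375,190))
to()
E
```

```text
area 3909
[ 0.809  6.    -0.726 18.798]
[ 0.807  4.    -0.808 20.735]
[ 0.804  2.    -0.833 22.297]
[ 0.803  8.    -0.558 17.003]
[ 0.799  0.    -0.429 24.324]
[ 0.795 10.    -0.714 15.131]
[ 0.792 -2.    -0.458 25.844]
[ 0.79  12.    -0.507 13.289]
now [0.4025 0.0576 0.1493] [-1.7975e+02 -9.0000e-02  4.4620e+01] t 19.05 F [-0.9  0.4 -0.5] op 0.0507
```

Run:
```python
from h import *
to((.3705,-.1325,.12,0))
```

```text
now [0.4025 0.0576 0.1493] [-1.7975e+02 -9.0000e-02  4.4620e+01] t 19.05 F [-0.9  0.4 -0.5] op 0.0507
(0.3705, -0.1325, 0.12, 0) -> [-156.4  112.9   28.6] 44.6 rows>= 6.2
```

```bash
python3 -m pendant '[[[-10,8,0],5],[[-28,20,0],11],[[-46,33,0],17],[[-65,47,0],23],[[-85,62,5],29],[[-107,77,10],35],[[-128,92,18],40],[[-146,105,25],44.6],[[-156.4,113,28],44.6],[[-156.4,113,28],44.6]]'
python3 - <<'E'
from h import *
to((.3705,-.1325,.12,0),(.3705,-.1325,.0503,0))
E
```

```text
time: 19.88
tool_pos: [0.3701, -0.1347, 0.12]
tool_rot: [-3.138, 0.003, -0.004]
contact_force: [0.3, 0.2, -0.9]
opening: 0.0507
now [ 0.3701 -0.1347  0.12  ] [-1.7978e+02  1.5000e-01 -2.3000e-01] t 19.88 F [ 0.3  0.2 -0.9] op 0.0507
(0.3705, -0.1325, 0.12, 0) -> [ 0.4 -2.2  0. ] -0.2 rows>= 0.1
(0.3705, -0.1325, 0.0503, 0) -> [ 0.6 -1.9 69.7] -0.2 rows>= 1.7
```

```bash
python3 -m pendant '[[[0.5,-2,10],0],[[0.5,-2,25],0],[[0.5,-2,40],0],[[0.5,-2,52],0],[[0.5,-2,60],0],[[0.5,-2,64],0],[[0.5,-2,66.5],0],[[0.5,-2,68.5],0],[[0.5,-2,69.7],0],[[0.5,-2,69.7],0]]' 0 8
python3 -m pendant '[[[0,0,0],0],[[0,0,-6],0],[[0,0,-18],0],[[0,0,-35],0],[[0,0,-55],0],[[0,0,-75],0],[[0,-15,-90],0],[[0,-40,-98],0],[[5,-65,-98],0],[[10,-95,-98],0]]' 0 20
python3 - <<'E'
from h import *
to((.4025,.0576,.1493,44.6))
E
```

```text
time: 20.72
tool_pos: [0.3706, -0.1323, 0.0506]
tool_rot: [-3.138, 0.002, -0.004]
contact_force: [-0.2, 1.3, 0.9]
opening: 0.0509
time: 21.55
tool_pos: [0.3818, -0.0375, 0.1503]
tool_rot: [-3.139, -0.001, -0.006]
contact_force: [0.2, -0.5, -0.7]
opening: 0.0504
now [ 0.3818 -0.0375  0.1503] [-1.7985e+02 -4.0000e-02 -3.4000e-01] t 21.55 F [ 0.2 -0.5 -0.7] op 0.0504
(0.4025, 0.0576, 0.1493, 44.6) -> [ 20.2 -95.3   1.3] -44.9 rows>= 6.3
```

```bash
python3 -m pendant '[[[2,-10,0],-5],[[4,-20,0],-11],[[6,-32,0],-17],[[9,-45,0],-23],[[12,-60,0],-29],[[15,-75,0],-35],[[18,-88,1],-40],[[20,-95,1],-45],[[20,-95,1],-45],[[20,-95,1],-45]]'
python3 - <<'E'
from h import *
to()
snap("scene","s14",(310,130,410,210),8)
capfit(robot.read_camera("scene"),'o',(335,155,375,190))
o=ov2("s14",(310,130,410,210),8,(27,30,33),crop=(270,290,650,550),k=1.05)
cv2.imwrite("pics/o14.png",np.vstack([np.hstack(o[:2]),np.hstack(o[2:])]))
E
```

```text
time: 22.38
tool_pos: [0.4023, 0.0574, 0.15]
tool_rot: [-3.141, -0.003, 0.778]
contact_force: [0.2, 0.5, -0.4]
opening: 0.0507
now [0.4023 0.0574 0.15  ] [-1.7996e+02 -1.5000e-01  4.4570e+01] t 22.38 F [ 0.2  0.5 -0.4] op 0.0507
area 4083
[ 0.835  6.    -1.867 21.252]
[ 0.833  8.    -2.039 19.353]
[ 0.831  4.    -1.75  23.011]
[ 0.829  2.    -1.677 24.88 ]
[ 0.826 10.    -1.692 17.582]
[ 0.825  0.    -1.512 26.764]
[ 0.82  -2.    -1.272 28.949]
[ 0.818 12.    -1.668 15.495]
```

View pics/o14.png

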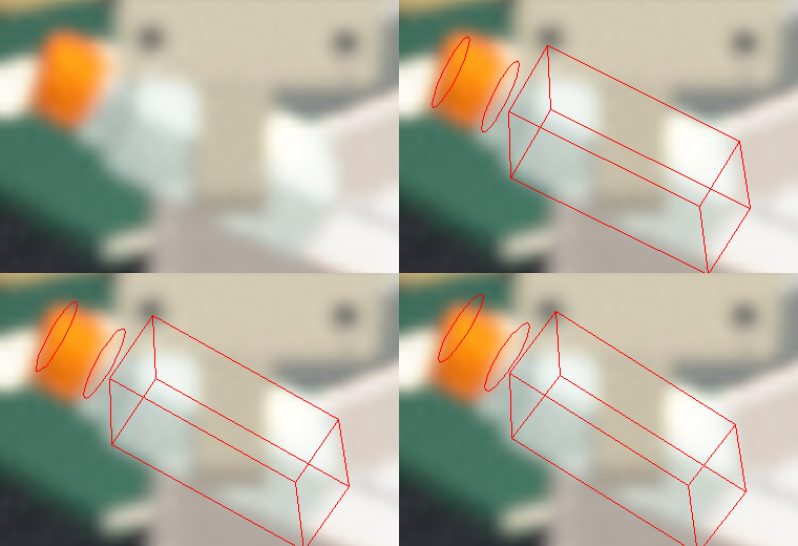

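Run:
```python
from h import *
import h
class F: 
    def observe(s): return dict(tool_pos=np.array([.4777,.0769,.1145]),tool_rot=np.array([-3.136,.007,.167]))
r0=h.robot; cam("scene"); h.robot=F()
o=ov2("s9",(230,140,390,270),5,(-4,0,4),crop=(430,180,670,330),k=1.66)
cv2.imwrite("pics/o9.png",np.vstack([np.hstack(o[:2]),np.hstack(o[2:])]))
```

```text
(no output)
```

View pics/o9.png

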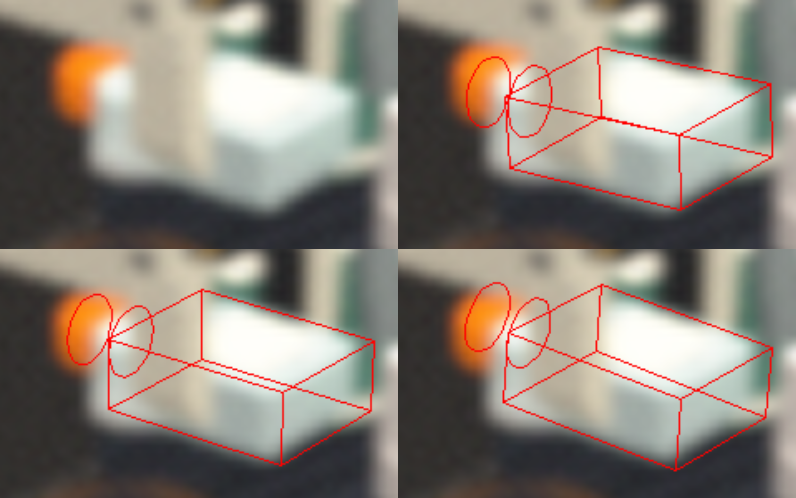

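```bash
python3 - <<'E'
from h import *
to((.43,.18,.15,44.6))
E
python3 -m pendant '[[[10,-5,0],0],[[30,-18,0],0],[[50,-30,0],0],[[70,-43,0],0],[[88,-54,0],0],[[100,-62,0],0],[[106,-67,0],0],[[106,-67,0],0],[[106,-67,0],0]]'
python3 - <<'E'
from h import *
to()
snap("scene","s15",(250,130,350,210),8)
E
```

```text
now [0.4022 0.0569 0.1498] [-1.7994e+02 -1.4000e-01  4.4510e+01] t 22.48 F [-0.4 -0.5 -0.7] op 0.0508
(0.43, 0.18, 0.15, 44.6) -> [106.1 -68.3   0.2] -0.1 rows>= 3.0
time: 23.23
tool_pos: [0.4306, 0.1784, 0.1501]
tool_rot: [-3.141, -0.002, 0.776]
contact_force: [-0.4, -0.8, -0.5]
opening: 0.0511
now [0.4306 0.1784 0.1501] [-1.7994e+02 -1.0000e-01  4.4490e+01] t 23.23 F [-0.4 -0.8 -0.5] op 0.0511
```

View pics/s15.png

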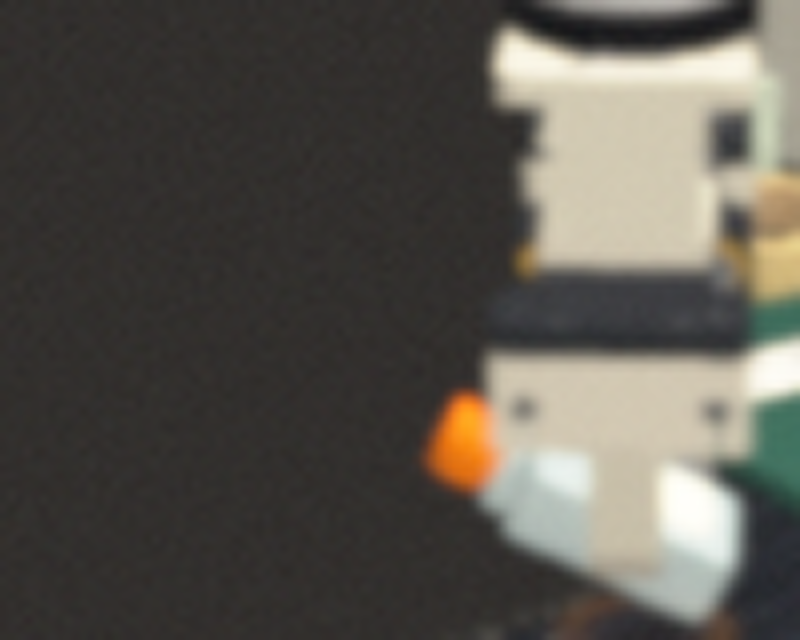

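Run:
```python
from h import *
o=ov2("s15",(250,130,350,210),8,(24,28,32),crop=(400,370,780,640),k=1.05,off2=(-16,0))
cv2.imwrite("pics/o15.png",np.vstack([np.hstack(o[:2]),np.hstack(o[2:])]))
st=robot.observe(); yaw=st['tool_rot'][2]
for a in range(18,37,2):
    A=Ro.from_euler('z',yaw).as_matrix()@Ro.from_euler('y',-np.radians(a)).as_matrix()
    c=np.array([[.034,.0255,-.0125],[-.034,.0255,-.0125],[-.034,.0255,.0125],[-.034,-.0255,.0125],[.061,0,0]])
    uv=(proj("scene",(c-[0,0,.0037])@A.T+st['tool_pos']+[0,0,.009])-[250,130]+.5)*8-.5
    d=uv[1]-uv[0]; print(a,np.round(np.degrees(np.arctan2(d[1],d[0])),1),np.round(uv).astype(int).tolist())
```

```text
18 17.4 [[511, 559], [724, 626], [751, 555], [753, 486], [445, 462]]
20 19.2 [[510, 555], [721, 628], [750, 559], [752, 489], [446, 456]]
22 21.1 [[510, 551], [718, 631], [750, 562], [752, 493], [448, 450]]
24 22.9 [[510, 547], [714, 633], [749, 566], [751, 497], [451, 444]]
26 24.7 [[510, 543], [711, 636], [748, 570], [750, 500], [453, 438]]
28 26.6 [[510, 539], [708, 638], [747, 573], [749, 504], [456, 432]]
30 28.4 [[510, 535], [704, 640], [746, 577], [748, 507], [459, 427]]
32 30.3 [[510, 531], [700, 642], [745, 580], [747, 510], [462, 421]]
34 32.2 [[511, 527], [697, 644], [744, 584], [746, 514], [465, 415]]
36 34.1 [[511, 523], [693, 646], [742, 587], [744, 517], [469, 410]]
```

View pics/o15.png

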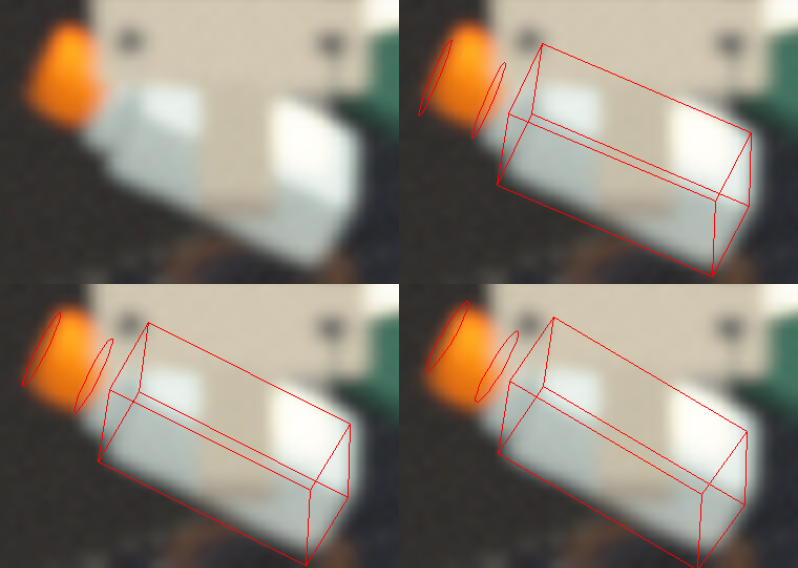

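Run:
```python
from h import *
to((.3705,-.1325,.12,0))
```

```text
now [0.4306 0.1781 0.1501] [-1.7994e+02 -1.0000e-01  4.4460e+01] t 23.28 F [0.2 0.9 0.1] op 0.051
(0.3705, -0.1325, 0.12, 0) -> [-260.5  179.7   29.5] 44.5 rows>= 7.6
```

```bash
python3 -m pendant '[[[-15,10,0],4],[[-40,28,0],9],[[-70,48,0],15],[[-100,69,0],21],[[-130,90,3],27],[[-160,110,8],33],[[-190,131,14],39],[[-220,152,20],44.5],[[-245,169,25],44.5],[[-260,179.7,29],44.5]]'
python3 - <<'E'
from h import *
to((.3705,-.1325,.0475,0))
E
```

```text
time: 24.12
tool_pos: [0.3694, -0.1355, 0.1204]
tool_rot: [-3.141, -0.001, -0.005]
contact_force: [0.4, -0.1, -0.8]
opening: 0.051
now [ 0.3694 -0.1355  0.1204] [-1.7994e+02 -3.0000e-02 -2.9000e-01] t 24.12 F [ 0.4 -0.1 -0.8] op 0.051
(0.3705, -0.1325, 0.0475, 0) -> [ 1.  -2.9 72.9] -0.3 rows>= 1.7
```

```bash
python3 -m pendant '[[[1,-3,10],0],[[1,-3,25],0],[[1,-3,40],0],[[1,-3,54],0],[[1,-3,62],0],[[1,-3,67],0],[[1,-3,69.5],0],[[1,-3,71.5],0],[[1,-3,73],0],[[1,-3,73],0]]' 0 8
python3 -m pendant '[[[0,0,0],0],[[0,0,-6],0],[[0,0,-18],0],[[0,0,-35],0],[[0,0,-55],0],[[0,0,-75],0],[[0,-15,-90],0],[[0,-40,-100],0],[[5,-70,-102],0],[[10,-105,-102],0]]' 0 20
python3 - <<'E'
from h import *
to((.4306,.1784,.150,44.5))
E
```

```text
time: 24.95
tool_pos: [0.3705, -0.1326, 0.0477]
tool_rot: [-3.141, -0.001, -0.005]
contact_force: [-1.8, -0.5, 0.5]
opening: 0.0509
time: 25.78
tool_pos: [0.3818, -0.0273, 0.1514]
tool_rot: [3.141, -0.005, -0.007]
contact_force: [0.5, 0.7, -0.8]
opening: 0.051
now [ 0.3818 -0.0273  0.1514] [179.97  -0.26  -0.4 ] t 25.78 F [ 0.5  0.7 -0.8] op 0.051
(0.4306, 0.1784, 0.15, 44.5) -> [  47.3 -206.1    1.6] -44.9 rows>= 6.3
```

```bash
python3 -m pendant '[[[5,-25,0],-5],[[11,-50,0],-11],[[17,-75,0],-17],[[23,-100,0],-23],[[29,-125,0],-29],[[35,-150,1],-35],[[40,-175,1],-40],[[45,-195,1.5],-45],[[47,-206,1.5],-45],[[47,-206,1.5],-45]]'
python3 -m pendant '[[[0,0,0],0],[[0,0,0],0]]'
cat > m.py <<'E'
from h import *
import sys
def run(tag,box=(250,130,350,210),angs=(26,30,34),crop=(400,370,780,640),off2=(-16,0)):
    to(); snap("scene","s"+tag,box,8)
    o=ov2("s"+tag,box,8,angs,crop=crop,k=1.05,off2=off2)
    cv2.imwrite(f"pics/o{tag}.png",np.vstack([np.hstack(o[:2]),np.hstack(o[2:])]))
if __name__=="__main__": run(sys.argv[1])
E
python3 m.py 16
```

```text
time: 26.62
tool_pos: [0.4305, 0.1801, 0.1504]
tool_rot: [3.138, -0.004, 0.778]
contact_force: [0.1, -0.3, -0.0]
opening: 0.0511
time: 26.78
tool_pos: [0.4303, 0.1795, 0.1506]
tool_rot: [3.138, -0.004, 0.776]
contact_force: [-0.1, -0.1, -0.6]
opening: 0.0511
now [0.4303 0.1795 0.1506] [179.78  -0.22  44.48] t 26.78 F [-0.1 -0.1 -0.6] op 0.0511
```

View pics/o16.png

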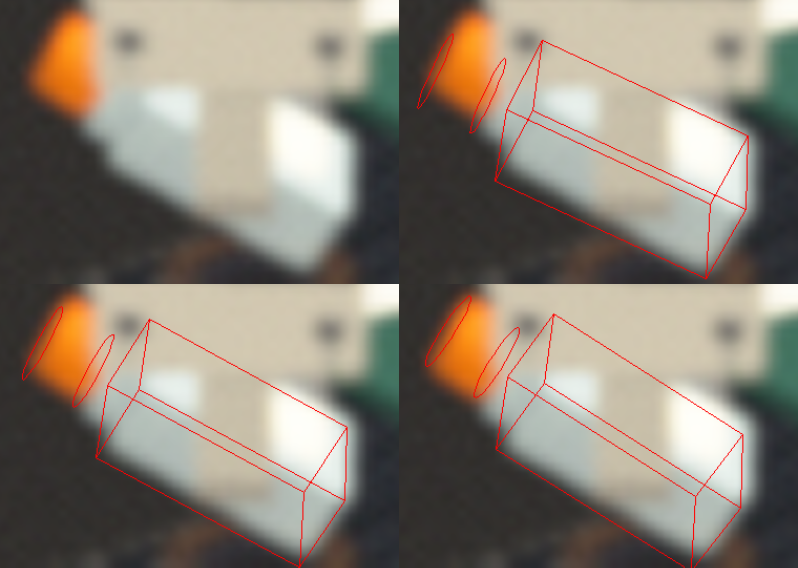

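```bash
cat >> h.py <<'E'
def bottomslope(f,x0,x1,ylo,yhi):
    g=cv2.cvtColor(cv2.imread(f"pics/{f}.png"),cv2.COLOR_BGR2GRAY).astype(float); g=cv2.GaussianBlur(g,(0,0),4)
    pts=[]
    for x in range(x0,x1,4):
        col=g[ylo:yhi,x]; d=np.diff(col); y=ylo+np.argmin(d); pts.append((x,y))
    pts=np.array(pts,float)
    vx,vy,_,_=cv2.fitLine(pts.astype(np.float32),cv2.DIST_HUBER,0,.01,.01).ravel()
    print(f,"slope deg",round(float(np.degrees(np.arctan2(vy,vx))),1),pts[::4,1])
E
python3 - <<'E'
from h import *
bottomslope("s15",520,685,500,639)
bottomslope("s16",520,675,500,639)
E
python3 -m pendant '[[[0,0,0],0],[[0,0,0],0],[[0,0,0],0],[[0,0,0],0],[[0,0,0],0],[[0,0,0],0],[[0,0,0],0],[[0,0,0],0],[[0,0,0],0],[[0,0,0],0]]'
```

```text
s15 slope deg 25.8 [543. 550. 556. 564. 571. 579. 588. 596. 605. 611. 618.]
s16 slope deg 29.7 [537. 544. 553. 562. 571. 580. 587. 600. 608. 617.]
time: 27.67
tool_pos: [0.4304, 0.1793, 0.1506]
tool_rot: [3.138, -0.004, 0.776]
contact_force: [-0.0, 0.1, -0.5]
opening: 0.0505
```

```bash
for i in 1 2; do python3 -m pendant '[[[0,0,0],0],[[0,0,0],0],[[0,0,0],0],[[0,0,0],0],[[0,0,0],0],[[0,0,0],0],[[0,0,0],0],[[0,0,0],0],[[0,0,0],0],[[0,0,0],0]]'; done
python3 m.py 17; python3 -c "
from h import *
bottomslope('s17',520,675,500,639)
snap('top','t17',(170,150,330,270),5)"
```

```text
time: 28.5
tool_pos: [0.4303, 0.1793, 0.1506]
tool_rot: [3.138, -0.004, 0.776]
contact_force: [-0.6, -0.3, -0.1]
opening: 0.0511
time: 29.33
tool_pos: [0.4303, 0.1793, 0.1506]
tool_rot: [3.138, -0.004, 0.776]
contact_force: [0.8, 0.3, -1.3]
opening: 0.0511
now [0.4303 0.1793 0.1506] [179.78  -0.22  44.48] t 29.33 F [ 0.8  0.3 -1.3] op 0.0511
s17 slope deg 29.4 [536. 545. 552. 563. 571. 580. 587. 599. 608. 616.]
```

View pics/t17.png

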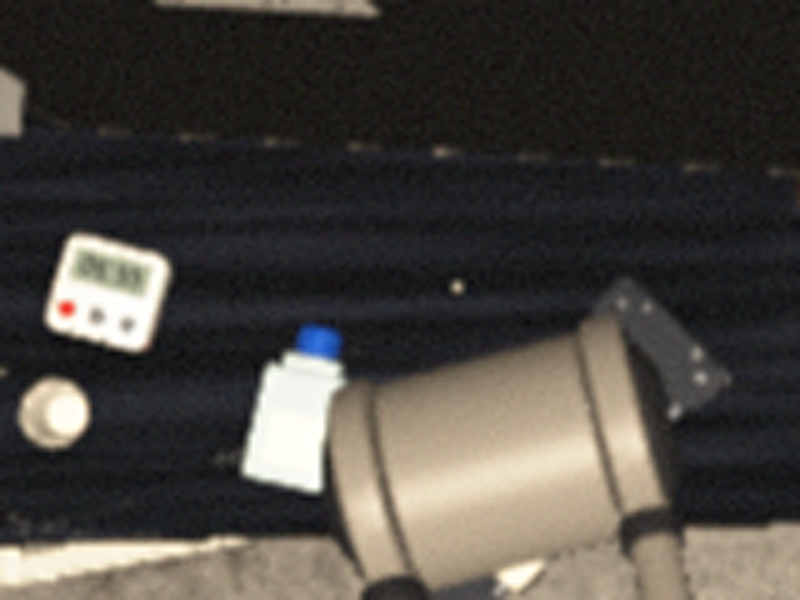

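Run:
```python
from h import *
to((.36,-.0,.15,0),(.426,-.1335,.10,0))
```

```text
now [0.4303 0.1793 0.1506] [179.78  -0.22  44.48] t 29.43 F [ 0.1  0.3 -1.5] op 0.0509
(0.36, -0.0, 0.15, 0) -> [-175.8   78.7    0.2] 44.5 rows>= 6.2
(0.426, -0.1335, 0.1, 0) -> [-222.5  220.    50.6] 44.5 rows>= 7.6
```

```bash
python3 -m pendant '[[[-15,10,0],4],[[-40,32,0],9],[[-68,58,0],15],[[-95,85,0],21],[[-122,112,0],27],[[-150,140,3],33],[[-178,168,7],39],[[-203,195,12],44.5],[[-218,213,20],44.5],[[-222,220,30],44.5]]'
python3 - <<'E'
from h import *
to((.426,-.1335,.095,0),(.426,-.1335,.066,0))
snap("scene","s18",(290,110,430,230),5)
E
```

```text
time: 30.27
tool_pos: [0.4269, -0.1368, 0.1208]
tool_rot: [3.14, -0.008, -0.004]
contact_force: [-0.1, -1.1, 0.0]
opening: 0.0511
now [ 0.4269 -0.1368  0.1208] [179.89  -0.44  -0.23] t 30.27 F [-0.1 -1.1  0. ] op 0.0511
(0.426, -0.1335, 0.095, 0) -> [-1.1 -3.3 25.7] -0.2 rows>= 0.6
(0.426, -0.1335, 0.066, 0) -> [-1.3 -3.4 54.7] -0.2 rows>= 1.3
```

View pics/s18.png

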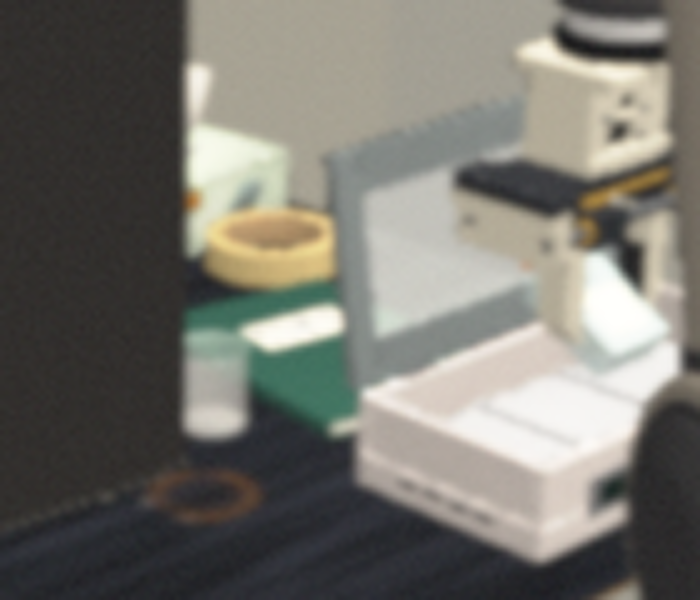

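```bash
python3 -m pendant '[[[-1,-3.3,10],0],[[-1,-3.3,20],0],[[-1,-3.3,28],0],[[-1,-3.3,34],0],[[-1,-3.3,39],0],[[-1,-3.3,44],0],[[-1,-3.3,48],0],[[-1,-3.3,51.5],0],[[-1,-3.3,54.5],0],[[-1,-3.3,54.5],0]]' 0 8
python3 - <<'E'
from h import *
to()
snap("scene","s19",(290,110,430,230),5)
o=ov2("s19",(290,110,430,230),5,(0,8,16),crop=(480,280,700,440),k=1.7,off2=(-10,0))
cv2.imwrite("pics/o19.png",np.vstack([np.hstack(o[:2]),np.hstack(o[2:])]))
E
```

```text
time: 31.15
tool_pos: [0.4259, -0.1325, 0.0642]
tool_rot: [3.141, -0.005, -0.003]
contact_force: [0.7, -0.0, -0.3]
opening: 0.051
now [ 0.4259 -0.1325  0.0642] [179.97  -0.31  -0.19] t 31.15 F [ 0.7 -0.  -0.3] op 0.051
```

View pics/o19.png

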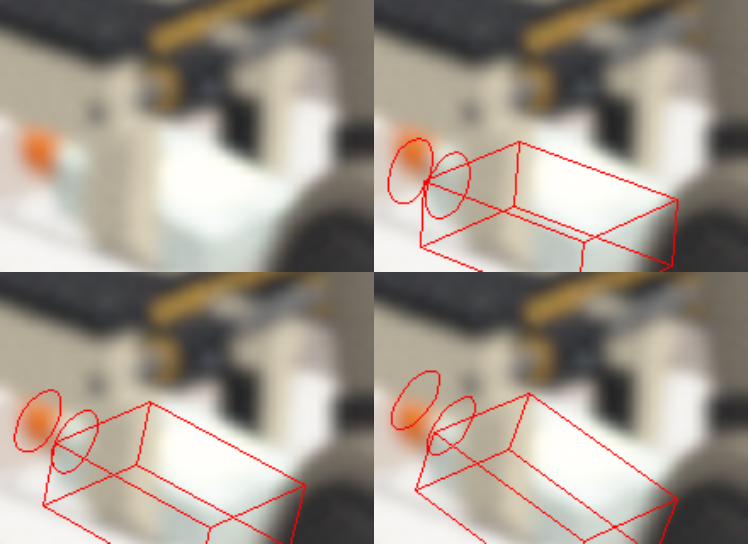

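```bash
python3 -m pendant '[[[0,0,1],0],[[0,0,2],0],[[0,0,2],0],[[0,0,2],0]]' 0 8
python3 -m pendant '[[[0,0,-5],0],[[0,0,-15],0],[[0,0,-25],0],[[8,0,-30],0],[[18,0,-30],0],[[26,0,-30],0],[[31,0,-30],0],[[31,0,-30],0]]' 0 12
python3 - <<'E'
from h import *
to((.457,-.1325,.03,0))
snap("scene","s20",(290,110,430,230),5)
o=ov2("s20",(290,110,430,230),5,(-4,0,4),crop=(480,250,700,410),k=1.7,off2=(-10,0))
cv2.imwrite("pics/o20.png",np.vstack([np.hstack(o[:2]),np.hstack(o[2:])]))
E
```

```text
time: 31.53
tool_pos: [0.4255, -0.1325, 0.0622]
tool_rot: [3.141, -0.005, -0.003]
contact_force: [2.8, 0.7, 4.0]
opening: 0.0507
time: 32.2
tool_pos: [0.4567, -0.1325, 0.092]
tool_rot: [-3.142, -0.004, -0.003]
contact_force: [-0.6, -0.3, 0.2]
opening: 0.0507
now [ 0.4567 -0.1325  0.092 ] [-1.7999e+02 -2.2000e-01 -1.7000e-01] t 32.2 F [-0.6 -0.3  0.2] op 0.0507
(0.457, -0.1325, 0.03, 0) -> [ 0.1  0.  62. ] -0.2 rows>= 1.5
```

View pics/o20.png

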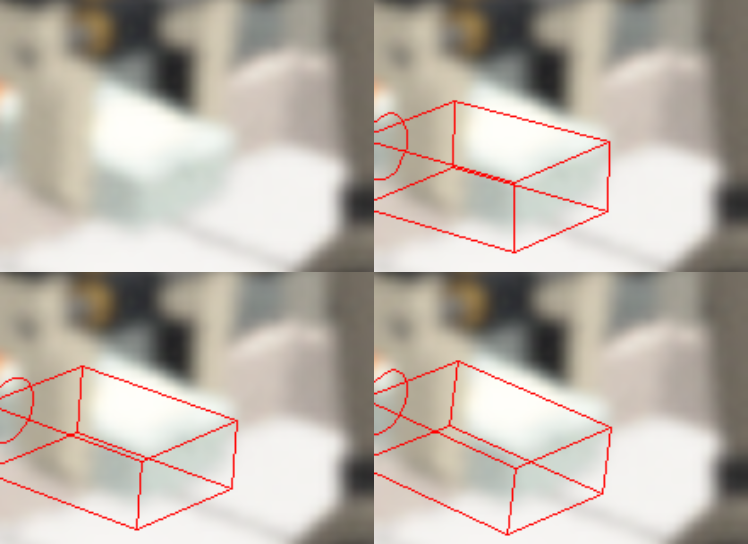

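```bash
python3 -m pendant '[[[0,0,10],0],[[0,0,22],0],[[0,0,34],0],[[0,0,44],0],[[0,0,51],0],[[0,0,56],0],[[0,0,59],0],[[0,0,61],0],[[0,0,62],0],[[0,0,62],0]]' 0 12
python3 - <<'E'
from h import *
to()
snap("scene","s21",(290,110,430,230),5)
E
```

```text
time: 33.08
tool_pos: [0.4563, -0.1323, 0.03]
tool_rot: [-3.141, -0.003, -0.003]
contact_force: [0.3, 0.2, -1.1]
opening: 0.0512
now [ 0.4563 -0.1323  0.03  ] [-1.7998e+02 -1.9000e-01 -1.7000e-01] t 33.08 F [ 0.3  0.2 -1.1] op 0.0512
```

View pics/s21.png

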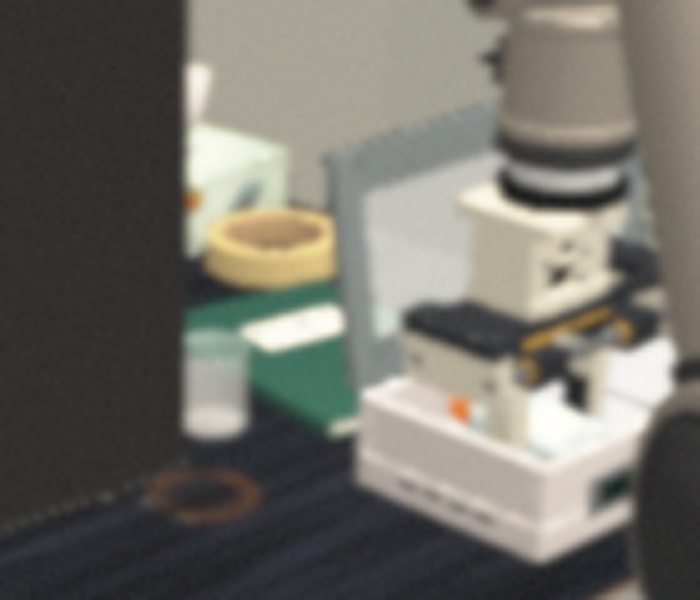

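```bash
python3 -m pendant '[[[0,0,1],0],[[0,0,2],0],[[0,0,2],0],[[0,0,2],0]]' 0 5
python3 -m pendant '[[[0,0,1],0],[[0,0,2],0],[[0,0,2],0],[[0,0,2],0]]' 0 5
```

```text
time: 33.47
tool_pos: [0.4564, -0.1324, 0.0282]
tool_rot: [-3.141, -0.004, -0.003]
contact_force: [-0.5, 0.1, -1.5]
opening: 0.0506
time: 33.8
tool_pos: [0.4563, -0.1324, 0.0261]
tool_rot: [-3.141, -0.003, -0.003]
contact_force: [1.0, 0.4, -0.1]
opening: 0.051
```

```bash
python3 -m pendant '[[[0,0,1],0],[[0,0,1.5],0],[[0,0,1.5],0],[[0,0,1.5],0]]' 0 5
python3 -m pendant '[[[0,0,0.7],0],[[0,0,1],0],[[0,0,1],0],[[0,0,1],0]]' 0 5
```

```text
time: 34.13
tool_pos: [0.4563, -0.1323, 0.0245]
tool_rot: [-3.141, -0.003, -0.003]
contact_force: [0.1, -0.1, 0.2]
opening: 0.051
time: 34.47
tool_pos: [0.4566, -0.1324, 0.0237]
tool_rot: [3.142, -0.004, -0.003]
contact_force: [0.5, 0.2, 0.1]
opening: 0.0509
```

```bash
python3 -m pendant '[[[0,0,0.5],0],[[0,0,0.5],0],[[0,0,0.5],0]]' 0 5
python3 -m pendant '[[[0,0,0],0],[[0,0,0],0],[[0,0,0],0],[[0,0,0],0]]' 0.65 5
python3 - <<'E'
from h import *
to()
E
```

```text
time: 34.72
tool_pos: [0.4567, -0.1324, 0.0232]
tool_rot: [3.141, -0.004, -0.003]
contact_force: [1.1, 1.6, 1.5]
opening: 0.0508
time: 35.05
tool_pos: [0.4564, -0.1321, 0.0231]
tool_rot: [-3.141, -0.004, -0.003]
contact_force: [0.7, 2.5, 0.9]
opening: 0.0594
now [ 0.4564 -0.1321  0.0231] [-1.7997e+02 -2.0000e-01 -1.7000e-01] t 35.05 F [0.7 2.5 0.9] op 0.0594
```

Raise straight up and look.

```bash
python3 -m pendant '[[[0,0,-5],0],[[0,0,-15],0],[[0,0,-30],0],[[0,0,-50],0],[[0,0,-75],0],[[0,0,-100],0],[[-20,0,-120],0],[[-45,-20,-130],0],[[-60,-50,-130],0],[[-60,-85,-130],0]]'
python3 -m pendant '[[[0,-40,0],0],[[0,-80,0],0],[[0,-120,0],0],[[0,-150,0],0],[[0,-165,0],0],[[0,-165,0],0]]' 1
python3 - <<'E'
from h import *
to()
snap("scene","s22",(310,130,430,230),6)
snap("top","t22",(330,150,490,270),5)
E
```

```text
time: 35.88
tool_pos: [0.3938, -0.047, 0.1537]
tool_rot: [3.141, -0.003, -0.006]
contact_force: [1.2, 1.0, -0.8]
opening: 0.0597
time: 36.38
tool_pos: [0.3946, 0.1205, 0.1541]
tool_rot: [-3.141, -0.004, -0.002]
contact_force: [0.4, 0.2, 0.3]
opening: 0.0911
now [0.3946 0.1205 0.1541] [-1.7998e+02 -2.4000e-01 -1.3000e-01] t 36.38 F [0.4 0.2 0.3] op 0.0911
```

View pics/s22.png

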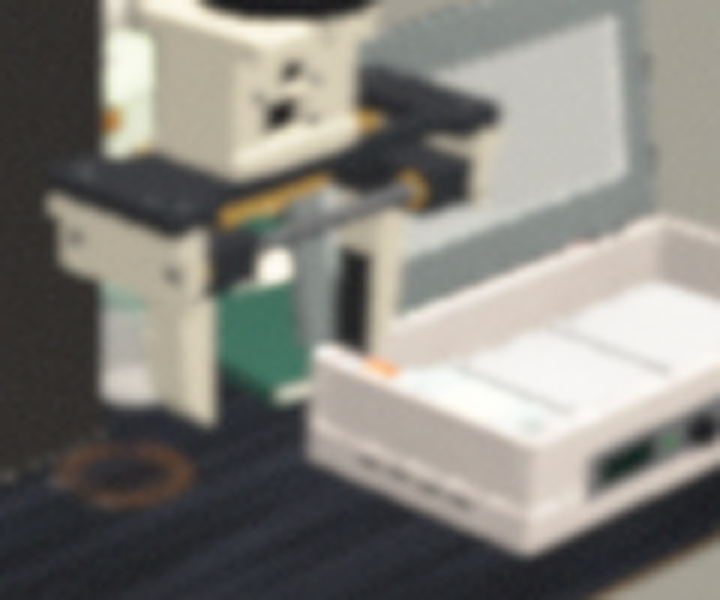

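View pics/t22.png

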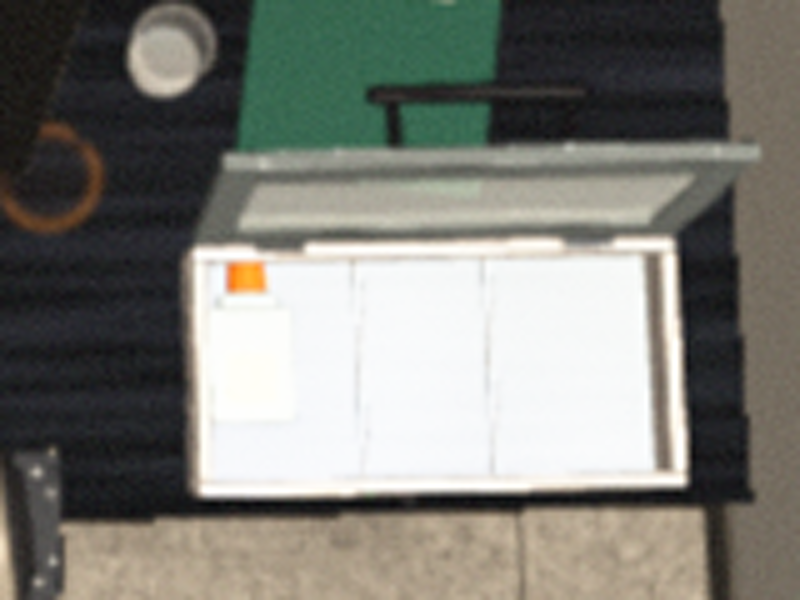

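Run:
```python
from h import *
np.set_printoptions(precision=4,suppress=True)
z=lambda a:(330+(a[0]+.5)/5-.5,150+(a[1]+.5)/5-.5)
for n,a,h in [("capTL",(228,263),.047),("capTR",(264,263),.047),("labTL",(212,308),.047),("labTR",(292,308),.047),("labBL",(214,421),.047),("labBR",(294,421),.047),("rimbackin",(300,258),.022)]: print(n,back("top",z(a),h))
```

```text
capTL [ 0.5384 -0.0934  0.047 ]
capTR [ 0.5379 -0.1146  0.047 ]
labTL [ 0.5121 -0.0829  0.047 ]
labTR [ 0.5108 -0.13    0.047 ]
labBL [ 0.4457 -0.0814  0.047 ]
labBR [ 0.4444 -0.1282  0.047 ]
rimbackin [ 0.5425 -0.1403  0.022 ]
```

Run:
```python
from h import *
snap("top","t23",(170,150,330,270),5)
to((.4525,.3437,.09,-12.7))
```

```text
now [0.3947 0.1175 0.1538] [179.96  -0.2   -0.33] t 36.53 F [0.  0.8 0.1] op 0.0915
(0.4525, 0.3437, 0.09, -12.7) -> [  56.3 -226.6   63.9] 12.4 rows>= 5.8
```

View pics/t23.png

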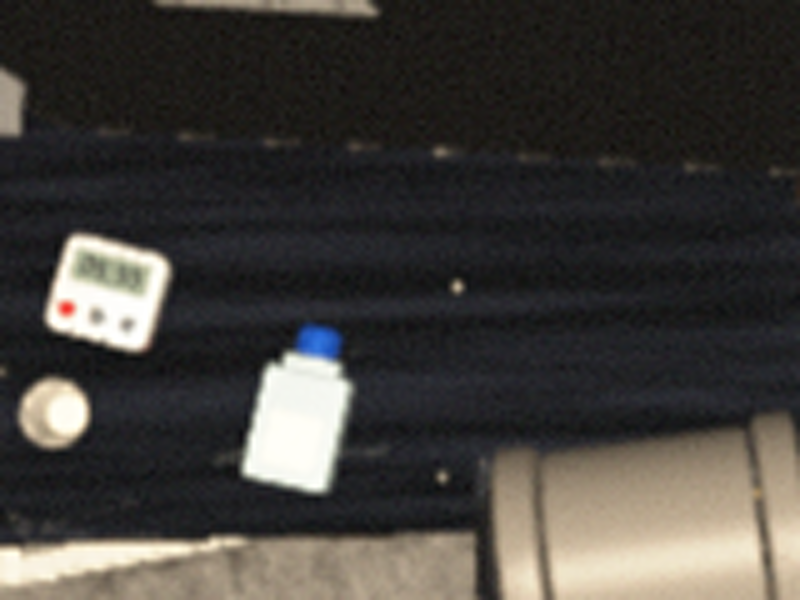

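```bash
python3 -m pendant '[[[8,-35,0],2],[[16,-72,0],4],[[24,-108,0],6],[[32,-145,5],8],[[42,-180,15],10],[[50,-208,25],12],[[56,-226,40],12.4],[[56,-226.6,55],12.4],[[56,-226.6,64],12.4],[[56,-226.6,64],12.4]]' 1
python3 - <<'E'
from h import *
to((.4525,.3437,.009,-12.7))
E
```

```text
time: 37.37
tool_pos: [0.4515, 0.3416, 0.0876]
tool_rot: [3.138, -0.0, -0.224]
contact_force: [-0.3, -1.2, 0.3]
opening: 0.0914
now [0.4515 0.3416 0.0876] [179.8   -0.   -12.81] t 37.37 F [-0.3 -1.2  0.3] op 0.0914
(0.4525, 0.3437, 0.009, -12.7) -> [ 0.5 -2.5 78.6] -0.1 rows>= 1.9
```

```bash
python3 -m pendant '[[[0.5,-2.5,15],0],[[0.5,-2.5,30],0],[[0.5,-2.5,45],0],[[0.5,-2.5,58],0],[[0.5,-2.5,68],0],[[0.5,-2.5,74],0],[[0.5,-2.5,78],0],[[0.5,-2.5,78.5],0]]' 1 12
python3 -m pendant '[[[0,0,0],0],[[0,0,0],0],[[0,0,0],0],[[0,0,0],0],[[0,0,0],0],[[0,0,0],0],[[0,0,0],0],[[0,0,0],0],[[0,0,0],0],[[0,0,0],0]]' 0 12
python3 -m pendant '[[[0,0,-5],0],[[0,0,-12],0],[[0,0,-25],0],[[0,0,-40],0],[[0,0,-60],0],[[0,0,-80],0],[[0,0,-95],0],[[0,0,-105],0]]'
python3 - <<'E'
from h import *
to((.3705,-.27,.115,0))
snap("scene","s24",(200,120,340,240),5)
E
```

```text
time: 38.03
tool_pos: [0.4527, 0.3432, 0.0091]
tool_rot: [3.138, 0.0, -0.224]
contact_force: [0.7, -0.3, 0.3]
opening: 0.0916
time: 38.87
tool_pos: [0.4528, 0.3434, 0.0093]
tool_rot: [3.138, -0.0, -0.224]
contact_force: [-0.8, 1.3, 2.7]
opening: 0.0506
time: 39.53
tool_pos: [0.4534, 0.344, 0.1166]
tool_rot: [3.14, -0.002, -0.224]
contact_force: [0.9, 0.4, -1.3]
opening: 0.0508
now [0.4534 0.344  0.1166] [ 1.7991e+02 -1.2000e-01 -1.2850e+01] t 39.53 F [ 0.9  0.4 -1.3] op 0.0508
(0.3705, -0.27, 0.115, 0) -> [ 55.6 617.1   2.7] -12.8 rows>= 14.9
```

View pics/s24.png

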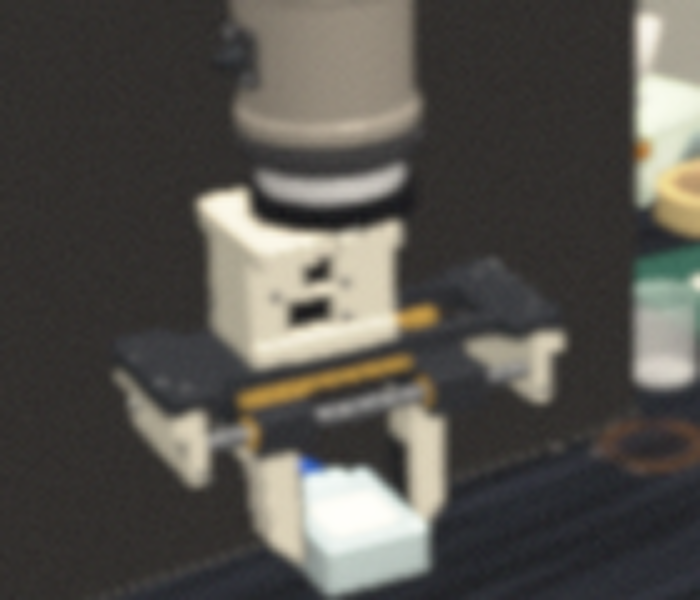

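```bash
python3 -m pendant '[[[-15,10,0],0],[[-35,40,0],-1],[[-50,75,0],-2],[[-57,112,0],-4],[[-57,150,0],-6],[[-50,190,0],-8],[[-42,230,0],-10],[[-34,270,0],-12],[[-26,310,0],-12.8],[[-18,345,0],-12.8]]'
python3 - <<'E'
from h import *
to((.3705,-.27,.115,0))
E
```

```text
time: 40.42
tool_pos: [0.3588, 0.0101, 0.1176]
tool_rot: [3.141, -0.003, 0.0]
contact_force: [0.7, 0.2, -0.7]
opening: 0.0512
now [0.3588 0.0101 0.1176] [ 1.7994e+02 -1.8000e-01  1.0000e-02] t 40.42 F [ 0.7  0.2 -0.7] op 0.0512
(0.3705, -0.27, 0.115, 0) -> [ 11.6 280.1   2.9] 0.0 rows>= 6.7
```

```bash
python3 -m pendant '[[[1,35,0],0],[[3,70,0],0],[[5,105,0],0],[[7,140,0],0],[[9,175,0],0],[[10,210,1],0],[[11,240,2],0],[[11.6,265,2],0],[[11.6,280,2],0],[[11.6,280,2],0]]'
python3 - <<'E'
from h import *
to((.3705,-.27,.0495,0))
E
```

```text
time: 41.25
tool_pos: [0.3704, -0.2723, 0.1156]
tool_rot: [3.14, -0.003, -0.003]
contact_force: [0.1, 0.2, 0.7]
opening: 0.051
now [ 0.3704 -0.2723  0.1156] [ 1.799e+02 -1.900e-01 -1.400e-01] t 41.25 F [0.1 0.2 0.7] op 0.051
(0.3705, -0.27, 0.0495, 0) -> [-0.1 -2.5 66.1] -0.1 rows>= 1.6
```

```bash
python3 -m pendant '[[[0,-2,10],0],[[0,-2,22],0],[[0,-2,34],0],[[0,-2,42],0],[[0,-2,48],0],[[0,-2,53],0],[[0,-2,57],0],[[0,-2,61],0],[[0,-2,64],0],[[0,-2,66],0]]' 0 8
python3 -m pendant '[[[0,0,0],0],[[0,0,0],0],[[0,0,-6],0],[[0,0,-18],0],[[0,0,-35],0],[[0,0,-55],0],[[0,0,-75],0],[[0,-15,-90],0],[[0,-40,-100],0],[[0,-75,-100],0]]' 0 20
python3 -m pendant '[[[0,-20,0],0],[[0,-55,0],0],[[0,-90,0],0],[[0,-125,0],0],[[0,-160,0],0],[[3,-195,0],-5],[[9,-230,0],-11],[[15,-265,0],-17],[[21,-295,0],-23],[[27,-320,0],-29]]'
python3 - <<'E'
from h import *
to((.4306,.1784,.150,44.5))
E
```

```text
time: 42.08
tool_pos: [0.3706, -0.2702, 0.0494]
tool_rot: [3.14, -0.003, -0.003]
contact_force: [-2.5, 3.0, 2.2]
opening: 0.0507
time: 42.92
tool_pos: [0.3726, -0.1973, 0.152]
tool_rot: [3.135, -0.01, -0.005]
contact_force: [0.8, -0.1, -1.0]
opening: 0.0509
time: 43.75
tool_pos: [0.4021, 0.125, 0.1511]
tool_rot: [3.13, -0.008, 0.507]
contact_force: [1.7, -1.8, -0.1]
opening: 0.0509
now [0.4021 0.125  0.1511] [179.35  -0.47  29.05] t 43.75 F [ 1.7 -1.8 -0.1] op 0.0509
(0.4306, 0.1784, 0.15, 44.5) -> [ 50.8 -32.9   1.1] -15.4 rows>= 2.2
```

```bash
python3 -m pendant '[[[15,-10,0],-5],[[32,-21,0],-10],[[48,-31,1],-15],[[51,-33,1],-15.4],[[51,-33,1],-15.4],[[51,-33,1],-15.4]]'
python3 m.py 25; python3 -c "
from h import *
bottomslope('s25',520,675,500,639)"
```

```text
time: 44.25
tool_pos: [0.4306, 0.1782, 0.1503]
tool_rot: [3.128, -0.005, 0.774]
contact_force: [0.0, 1.0, -0.9]
opening: 0.0513
now [0.4306 0.1782 0.1503] [179.24  -0.28  44.36] t 44.25 F [ 0.   1.  -0.9] op 0.0513
s25 slope deg 29.7 [540. 547. 556. 565. 573. 583. 594. 603. 611. 621.]
```

View pics/o25.png

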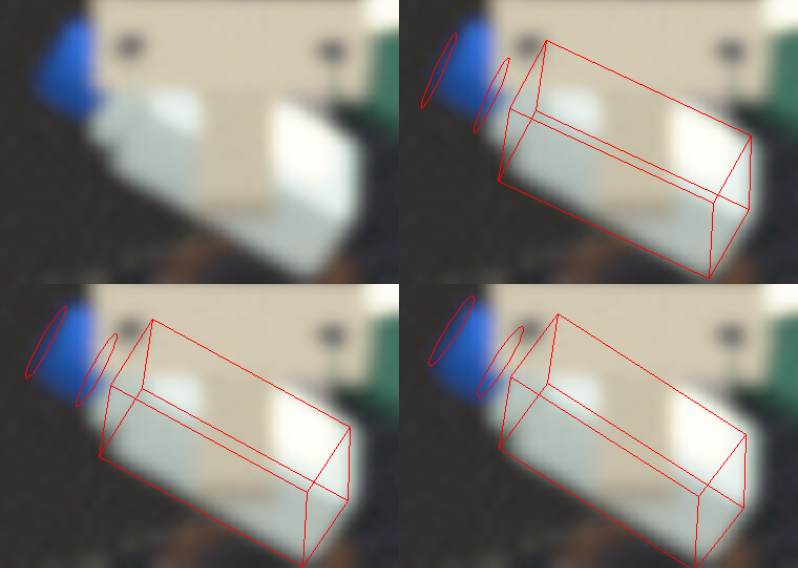

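Slope 29.7° again, i.e. same ~31° tilt as orange. Hold over 2 s.

```bash
for i in 1 2 3; do python3 -m pendant '[[[0,0,0],0],[[0,0,0],0],[[0,0,0],0],[[0,0,0],0],[[0,0,0],0],[[0,0,0],0],[[0,0,0],0],[[0,0,0],0],[[0,0,0],0],[[0,0,0],0]]' | grep -E "time|open"; done
python3 m.py 26; python3 -c "
from h import *
bottomslope('s26',520,675,500,639)
to((.36,-.0,.15,0),(.426,-.298,.12,0))"
```

```text
time: 45.13
opening: 0.0506
time: 45.97
opening: 0.0508
time: 46.8
opening: 0.0507
now [0.4304 0.178  0.1503] [179.24  -0.27  44.34] t 46.8 F [-0.9  0.1 -0.9] op 0.0507
s26 slope deg 29.8 [540. 547. 555. 564. 572. 582. 592. 603. 609. 620.]
now [0.4304 0.178  0.1502] [179.25  -0.26  44.34] t 46.85 F [ 0.4  0.4 -1.3] op 0.0507
(0.36, -0.0, 0.15, 0) -> [-174.7   78.1    0.5] 44.3 rows>= 6.2
(0.426, -0.298, 0.12, 0) -> [-336.   336.9   33.1] 44.3 rows>= 11.4
```

```bash
python3 -m pendant '[[[-12,8,0],4],[[-35,22,0],9],[[-65,38,0],15],[[-95,50,0],21],[[-125,62,0],27],[[-150,72,0],33],[[-170,95,0],39],[[-190,125,0],44.3],[[-212,152,0],44.3],[[-235,180,0],44.3]]'
python3 - <<'E'
from h import *
to((.426,-.298,.125,0))
E
```

```text
time: 47.68
tool_pos: [0.3881, -0.1166, 0.1518]
tool_rot: [3.135, -0.013, 0.0]
contact_force: [0.8, -0.2, -0.8]
opening: 0.0507
now [ 0.3881 -0.1166  0.1518] [ 1.7963e+02 -7.7000e-01  3.0000e-02] t 47.68 F [ 0.8 -0.2 -0.8] op 0.0507
(0.426, -0.298, 0.125, 0) -> [ 37.5 181.2  28.5] 0.0 rows>= 4.5
```

```bash
python3 -m pendant '[[[5,25,0],0],[[12,55,0],0],[[20,90,3],0],[[27,120,8],0],[[33,150,15],0],[[36,170,22],0],[[37.5,181,28],0],[[37.5,181,28],0]]'
python3 - <<'E'
from h import *
to((.426,-.298,.07,0))
snap("scene","s27",(310,110,450,230),5)
E
```

```text
time: 48.35
tool_pos: [0.4256, -0.2992, 0.1241]
tool_rot: [3.136, -0.012, -0.002]
contact_force: [-0.7, 0.0, -1.0]
opening: 0.0505
now [ 0.4256 -0.2992  0.1241] [ 1.7968e+02 -6.9000e-01 -9.0000e-02] t 48.35 F [-0.7  0.  -1. ] op 0.0505
(0.426, -0.298, 0.07, 0) -> [-0.3 -1.5 54.1] -0.1 rows>= 1.3
```

View pics/s27.png

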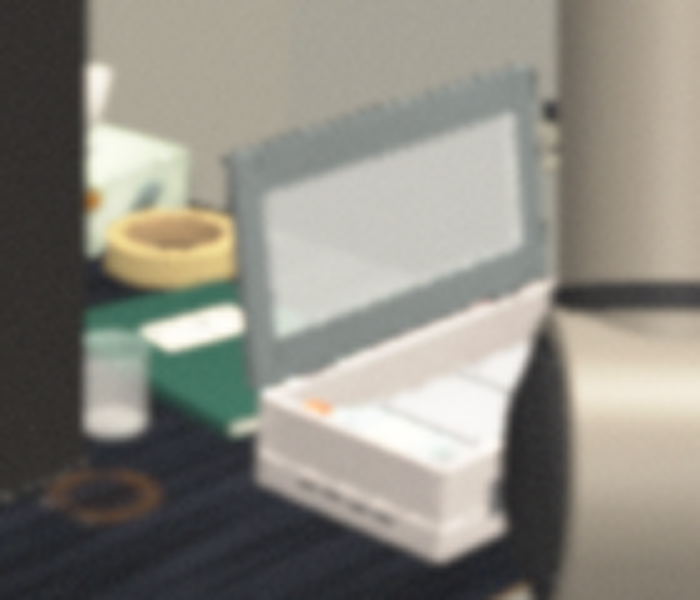

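```bash
python3 -m pendant '[[[0,-1.5,12],0],[[0,-1.5,24],0],[[0,-1.5,32],0],[[0,-1.5,38],0],[[0,-1.5,43],0],[[0,-1.5,48],0],[[0,-1.5,52],0],[[0,-1.5,56],0],[[0,-1.5,59],0],[[0,-1.5,60.5],0]]' 0 8
python3 -m pendant '[[[0,0,0],0],[[0,0,0],0],[[0,0,0],0]]'
python3 -m pendant '[[[0,0,-5],0],[[0,0,-15],0],[[0,0,-27],0],[[0,0,-40],0],[[0,0,-50],0],[[0,-10,-55],0],[[0,-40,-55],0],[[0,-75,-55],0],[[0,-110,-55],0],[[0,-140,-55],0]]' 0 12
python3 - <<'E'
from h import *
to()
snap("scene","s28",(290,110,430,230),5)
o=ov2("s28",(290,110,430,230),5,(-4,0,4),crop=(480,230,700,390),k=1.7,off2=(-10,-12))
cv2.imwrite("pics/o28.png",np.vstack([np.hstack(o[:2]),np.hstack(o[2:])]))
E
```

```text
time: 49.23
tool_pos: [0.4269, -0.2968, 0.0645]
tool_rot: [3.136, -0.013, -0.001]
contact_force: [2.1, 0.0, 5.2]
opening: 0.0507
time: 49.48
tool_pos: [0.4266, -0.2966, 0.0644]
tool_rot: [3.136, -0.013, -0.001]
contact_force: [1.2, 0.2, 1.2]
opening: 0.0508
time: 50.32
tool_pos: [0.4249, -0.1536, 0.1186]
tool_rot: [3.137, -0.012, -0.001]
contact_force: [0.6, -0.3, -0.3]
opening: 0.0509
now [ 0.4249 -0.1536  0.1186] [ 1.7974e+02 -6.8000e-01 -6.0000e-02] t 50.32 F [ 0.6 -0.3 -0.3] op 0.0509
```

View pics/o28.png

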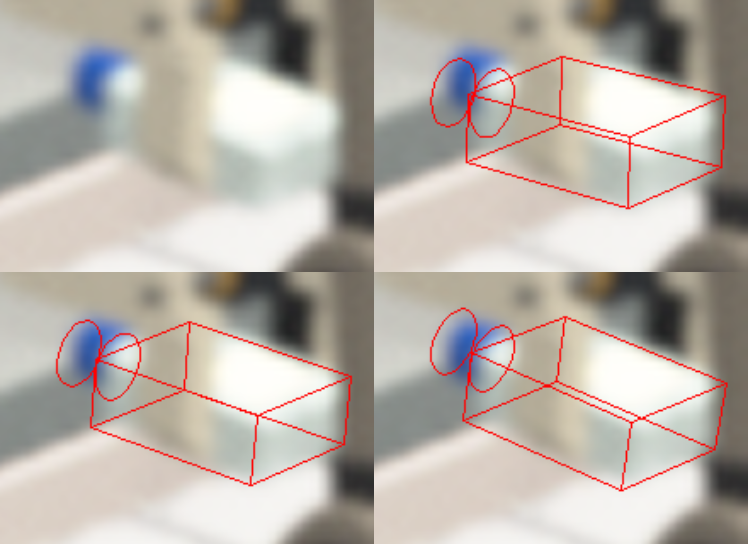

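```bash
python3 - <<'E'
from h import *
to((.459,-.297,.09,0))
E
python3 -m pendant '[[[2,12,0],0],[[5,40,0],0],[[12,75,0],0],[[20,105,0],0],[[28,130,0],0],[[33,142,8],0],[[34,143,16],0],[[34,143,24],0],[[34,143,28],0],[[34,143,28],0]]'
python3 - <<'E'
from h import *
to((.459,-.297,.0255,0))
E
```

```text
now [ 0.4238 -0.1491  0.1183] [ 1.7992e+02 -5.5000e-01  4.0000e-02] t 50.37 F [-2.4  4.8 -1.3] op 0.0506
(0.459, -0.297, 0.09, 0) -> [ 34.8 147.9  28.9] 0.0 rows>= 3.7
time: 51.2
tool_pos: [0.4571, -0.2905, 0.0895]
tool_rot: [-3.141, -0.007, 0.001]
contact_force: [-0.1, -0.4, -0.6]
opening: 0.0508
now [ 0.4571 -0.2905  0.0895] [-1.7994e+02 -4.0000e-01  8.0000e-02] t 51.2 F [-0.1 -0.4 -0.6] op 0.0508
(0.459, -0.297, 0.0255, 0) -> [ 1.5  6.6 64. ] 0.1 rows>= 1.5
```

```bash
python3 -m pendant '[[[1.5,6.5,10],0],[[1.5,6.5,22],0],[[1.5,6.5,34],0],[[1.5,6.5,44],0],[[1.5,6.5,50],0],[[1.5,6.5,54],0],[[1.5,6.5,57],0],[[1.5,6.5,59],0],[[1.5,6.5,60.5],0],[[1.5,6.5,60.5],0]]' 0 8
python3 -m pendant '[[[0,0,1],0],[[0,0,2],0],[[0,0,2],0],[[0,0,2],0]]' 0 5
python3 -m pendant '[[[0,0,0.7],0],[[0,0,1.4],0],[[0,0,1.4],0],[[0,0,1.4],0]]' 0 5
```

```text
time: 52.03
tool_pos: [0.4591, -0.297, 0.0291]
tool_rot: [-3.141, -0.007, 0.001]
contact_force: [-0.7, 0.2, -0.4]
opening: 0.051
time: 52.37
tool_pos: [0.4591, -0.297, 0.0271]
tool_rot: [-3.141, -0.007, 0.001]
contact_force: [0.2, -1.3, -0.9]
opening: 0.0514
time: 52.7
tool_pos: [0.4594, -0.2971, 0.0259]
tool_rot: [-3.141, -0.008, 0.001]
contact_force: [-0.0, 0.1, 0.9]
opening: 0.0514
```

```bash
python3 -m pendant '[[[0,0,0.7],0],[[0,0,1.4],0],[[0,0,1.4],0],[[0,0,1.4],0]]' 0 5
python3 -m pendant '[[[0,0,0.7],0],[[0,0,1],0],[[0,0,1],0],[[0,0,1],0]]' 0 5
```

```text
time: 53.03
tool_pos: [0.4596, -0.2973, 0.0246]
tool_rot: [-3.142, -0.008, 0.001]
contact_force: [1.4, 0.5, 1.2]
opening: 0.0513
time: 53.37
tool_pos: [0.4596, -0.2973, 0.0241]
tool_rot: [3.142, -0.008, 0.001]
contact_force: [0.2, 1.3, 5.9]
opening: 0.0512
```

```bash
python3 -m pendant '[[[0,0,-0.5],0],[[0,0,-0.5],0],[[0,0,-0.5],0],[[0,0,-0.5],0],[[0,0,-0.5],0]]' 0.65 5
python3 -m pendant '[[[0,0,-3],0],[[0,0,-10],0],[[0,0,-20],0],[[0,0,-35],0],[[0,0,-55],0],[[0,0,-80],0],[[0,0,-105],0],[[-20,0,-120],0],[[-45,0,-125],0],[[-70,0,-125],0]]'
python3 - <<'E'
from h import *
to((.39,.0,.2,90))
E
```

```text
time: 53.78
tool_pos: [0.4593, -0.2953, 0.0246]
tool_rot: [-3.139, -0.007, 0.002]
contact_force: [0.4, 9.3, 6.7]
opening: 0.0597
time: 54.62
tool_pos: [0.3884, -0.2967, 0.1516]
tool_rot: [3.141, -0.01, 0.003]
contact_force: [0.2, -0.7, -1.2]
opening: 0.0598
now [ 0.3884 -0.2967  0.1516] [ 1.7995e+02 -5.8000e-01  1.5000e-01] t 54.62 F [ 0.2 -0.7 -1.2] op 0.0598
(0.39, 0.0, 0.2, 90) -> [   2.8 -296.7  -48.6] -89.9 rows>= 12.5
```

```bash
python3 -m pendant '[[[0,-30,-10],-7],[[0,-65,-20],-14],[[0,-100,-30],-21],[[0,-135,-40],-28],[[0,-170,-48],-35],[[0,-205,-48],-42],[[0,-235,-48],-49],[[0,-260,-48],-56],[[0,-280,-48],-63],[[0,-296,-48],-70]]'
python3 - <<'E'
from h import *
to()
snap("scene","s30",(310,110,450,230),5)
snap("top","t30",(330,150,490,270),5)
E
```

```text
time: 55.45
tool_pos: [0.387, 0.0006, 0.2003]
tool_rot: [3.13, -0.003, 1.231]
contact_force: [0.8, -0.3, -0.8]
opening: 0.0597
now [0.387  0.0006 0.2003] [ 1.7935e+02 -1.6000e-01  7.0540e+01] t 55.45 F [ 0.8 -0.3 -0.8] op 0.0597
```

View pics/t30.png

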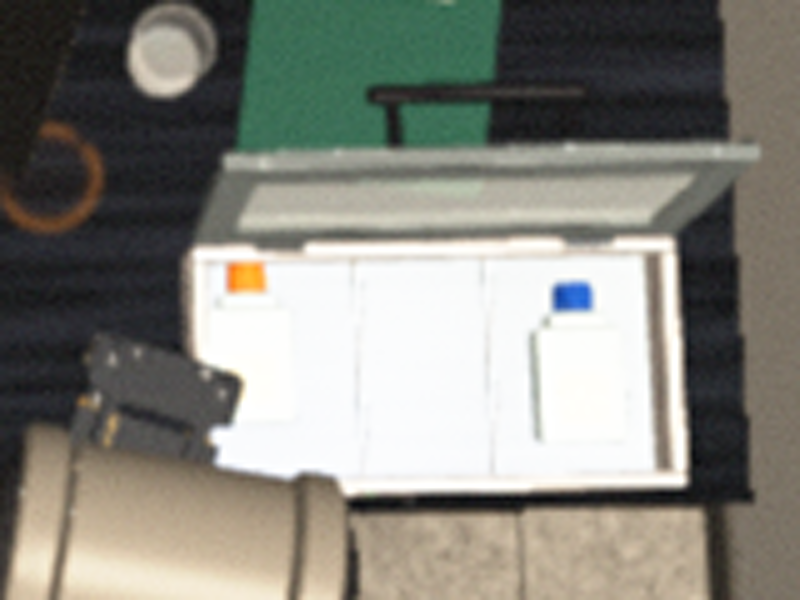

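View pics/s30.png

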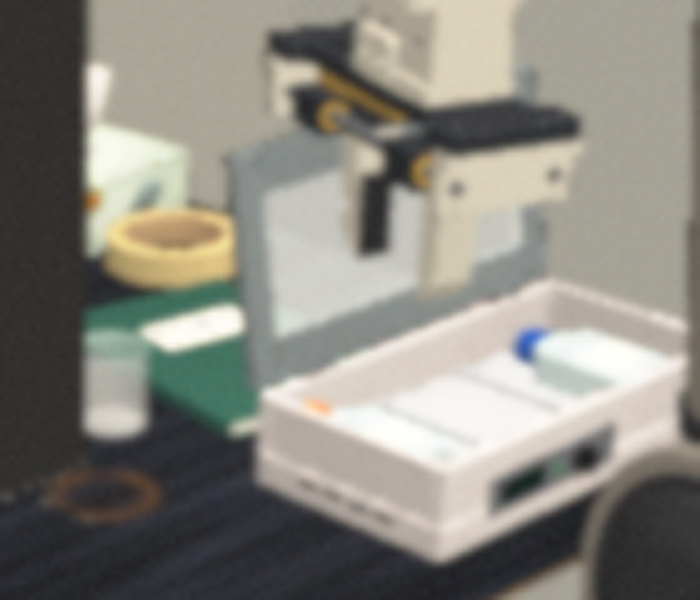

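Run:
```python
from h import *
to((.42,-.2125,.29,89.5),(.6154,-.2125,.29,89.5))
```

```text
now [0.387  0.0007 0.2002] [ 1.7937e+02 -1.7000e-01  7.0430e+01] t 55.55 F [-0.4  0.3  0.7] op 0.0596
(0.42, -0.2125, 0.29, 89.5) -> [-189.6  103.5  -89.2] -19.1 rows>= 5.6
(0.6154, -0.2125, 0.29, 89.5) -> [-124.1  287.6  -87. ] -19.1 rows>= 7.8
```

```bash
python3 -m pendant '[[[-10,5,-25],-3],[[-30,15,-55],-6],[[-60,30,-80],-10],[[-95,50,-89],-14],[[-130,70,-89],-19],[[-160,88,-89],-19],[[-185,101,-89],-19],[[-189.6,103.5,-89],-19],[[-189.6,103.5,-89],-19]]' 0.22 25
python3 - <<'E'
from h import *
to((.6154,-.2125,.29,89.5))
E
```

```text
time: 56.3
tool_pos: [0.4195, -0.215, 0.2896]
tool_rot: [3.131, 0.001, 1.554]
contact_force: [0.0, 0.3, -0.7]
opening: 0.0203
now [ 0.4195 -0.215   0.2896] [1.7938e+02 6.0000e-02 8.9070e+01] t 56.3 F [ 0.   0.3 -0.7] op 0.0203
(0.6154, -0.2125, 0.29, 89.5) -> [  5.7 195.9   1.8] -0.4 rows>= 4.7
```

```bash
python3 -m pendant '[[[1,20,0],0],[[2,50,0],0],[[3,85,0],-0.4],[[4,120,0],-0.4],[[5,150,0],-0.4],[[5.5,175,1],-0.4],[[5.7,190,1.8],-0.4],[[5.7,196,1.8],-0.4],[[5.7,196,1.8],-0.4]]'
python3 - <<'E'
from h import *
to((.6154,-.2125,.215,89.5),(.6154,-.2125,.1625,89.5))
E
```

```text
time: 57.05
tool_pos: [0.616, -0.2115, 0.2895]
tool_rot: [3.132, 0.001, 1.562]
contact_force: [-0.3, 0.6, 0.3]
opening: 0.0202
now [ 0.616  -0.2115  0.2895] [1.7943e+02 3.0000e-02 8.9490e+01] t 57.05 F [-0.3  0.6  0.3] op 0.0202
(0.6154, -0.2125, 0.215, 89.5) -> [-1.  -1.3 74.5] -0.0 rows>= 1.8
(0.6154, -0.2125, 0.1625, 89.5) -> [ -1.   -1.8 127. ] -0.0 rows>= 3.0
```

```bash
python3 -m pendant '[[[-1,-0.5,20],0],[[-1,-1,45],0],[[-1,-1,65],0],[[-1,-1.3,80],0],[[-1,-1.3,92],0],[[-1,-1.4,100],0],[[-1,-1.4,106],0],[[-1,-1.4,110],0]]'
python3 -m pendant '[[[0,0,4],0],[[0,0,8],0],[[0,-0.2,12],0],[[0,-0.4,15],0],[[0,-0.4,17],0],[[0,-0.4,17],0]]'
```

```text
time: 57.72
tool_pos: [0.6151, -0.2125, 0.1797]
tool_rot: [3.132, 0.001, 1.561]
contact_force: [0.4, -0.1, 1.4]
opening: 0.0201
time: 58.22
tool_pos: [0.6147, -0.2124, 0.1622]
tool_rot: [3.132, 0.0, 1.561]
contact_force: [-0.6, -0.5, -0.4]
opening: 0.0203
```

```bash
python3 -m pendant '[[[0,0,0],0],[[0,0,0],0],[[0,0,0],0],[[0,0,0],0],[[0,0,0],0]]' 0 25
python3 - <<'E'
from h import *
r=np.hypot(130,45); T=[]
for d in (95,90,85,80,75,70,65,60,55,50,45):
    a=np.arctan2(45,130)+np.radians(d);T.append((round(.4175+.13-r*np.cos(a)/1000,4),-.2122,round(.0882+r*np.sin(a)/1000-.045,4),89.5))
to(*T)
E
```

```text
time: 58.63
tool_pos: [0.6154, -0.2125, 0.1627]
tool_rot: [3.13, 0.001, 1.561]
contact_force: [4.3, 0.1, 0.9]
opening: 0.0102
now [ 0.6154 -0.2125  0.1627] [1.7936e+02 5.0000e-02 8.9470e+01] t 58.63 F [4.3 0.1 0.9] op 0.0102
(np.float64(0.6037), -0.2122, np.float64(0.1688), 89.5) -> [  0.2 -11.7  -6.3] -0.0 rows>= 0.3
(np.float64(0.5925), -0.2122, np.float64(0.1732), 89.5) -> [  0.1 -22.8 -10.8] -0.0 rows>= 0.6
(np.float64(0.581), -0.2122, np.float64(0.1766), 89.5) -> [ -0.  -34.3 -14.3] -0.0 rows>= 0.9
(np.float64(0.5692), -0.2122, np.float64(0.179), 89.5) -> [ -0.1 -46.  -16.9] -0.0 rows>= 1.2
(np.float64(0.5573), -0.2122, np.float64(0.1804), 89.5) -> [ -0.3 -57.9 -18.4] -0.0 rows>= 1.5
(np.float64(0.5453), -0.2122, np.float64(0.1808), 89.5) -> [ -0.4 -69.9 -18.9] -0.0 rows>= 1.7
(np.float64(0.5333), -0.2122, np.float64(0.18), 89.5) -> [ -0.5 -81.9 -18.3] -0.0 rows>= 2.0
(np.float64(0.5215), -0.2122, np.float64(0.1783), 89.5) -> [ -0.6 -93.7 -16.7] -0.0 rows>= 2.3
(np.float64(0.5098), -0.2122, np.float64(0.1755), 89.5) -> [  -0.7 -105.5  -14. ] -0.0 rows>= 2.6
(np.float64(0.4984), -0.2122, np.float64(0.1717), 89.5) -> [  -0.8 -116.9  -10.4] -0.0 rows>= 2.8
(np.float64(0.4874), -0.2122, np.float64(0.1669), 89.5) -> [  -0.9 -128.    -5.7] -0.0 rows>= 3.1
```

```bash
python3 -m pendant '[[[0,-5.5,-3],0],[[0,-11.5,-6.2],0],[[0,-17,-8.7],0],[[0,-23,-10.9],0],[[0,-28.5,-12.7],0],[[0,-34.3,-14.3],0],[[0,-40,-15.8],0],[[0,-46,-17],0],[[0,-52,-17.8],0],[[0,-58,-18.5],0]]'
python3 - <<'E'
from h import *
r=np.hypot(130,45); T=[]
for d in (70,65,60,55,50):
    a=np.arctan2(45,130)+np.radians(d);T.append((round(.4175+.13-r*np.cos(a)/1000,4),-.2122,round(.0882+r*np.sin(a)/1000-.045,4),89.5))
to(*T)
E
```

```text
time: 59.47
tool_pos: [0.557, -0.2121, 0.1814]
tool_rot: [3.129, 0.002, 1.562]
contact_force: [3.6, -0.3, 2.7]
opening: 0.0097
now [ 0.557  -0.2121  0.1814] [1.7926e+02 9.0000e-02 8.9470e+01] t 59.47 F [ 3.6 -0.3  2.7] op 0.0097
(np.float64(0.5453), -0.2122, np.float64(0.1808), 89.5) -> [ -0.2 -11.7   0.5] -0.0 rows>= 0.3
(np.float64(0.5333), -0.2122, np.float64(0.18), 89.5) -> [ -0.3 -23.8   1.1] -0.0 rows>= 0.6
(np.float64(0.5215), -0.2122, np.float64(0.1783), 89.5) -> [ -0.4 -35.6   2.7] -0.0 rows>= 0.9
(np.float64(0.5098), -0.2122, np.float64(0.1755), 89.5) -> [ -0.5 -47.3   5.3] -0.0 rows>= 1.1
(np.float64(0.4984), -0.2122, np.float64(0.1717), 89.5) -> [ -0.6 -58.8   9. ] -0.0 rows>= 1.4
```

```bash
python3 -m pendant '[[[0,-6,0.3],0],[[0,-12,0.5],0],[[0,-18,0.8],0],[[0,-24,1.2],0],[[0,-30,1.9],0],[[0,-36,2.8],0],[[0,-42,4],0],[[0,-47.5,5.4],0],[[0,-53,7.1],0],[[0,-59,9.1],0]]'
python3 - <<'E'
from h import *
r=np.hypot(130,45); T=[]
for d in (45,40,35,30,25,20):
    a=np.arctan2(45,130)+np.radians(d);T.append((round(.4175+.13-r*np.cos(a)/1000,4),-.2122,round(.0882+r*np.sin(a)/1000-.045,4),89.5))
to(*T)
E
```

```text
time: 60.3
tool_pos: [0.4975, -0.2114, 0.1712]
tool_rot: [3.129, 0.001, 1.562]
contact_force: [2.3, 0.3, 3.3]
opening: 0.0103
now [ 0.4975 -0.2114  0.1712] [1.7929e+02 7.0000e-02 8.9470e+01] t 60.3 F [2.3 0.3 3.3] op 0.0103
(np.float64(0.4874), -0.2122, np.float64(0.1669), 89.5) -> [ -0.8 -10.1   4.2] -0.0 rows>= 0.3
(np.float64(0.4768), -0.2122, np.float64(0.1612), 89.5) -> [ -0.9 -20.8   9.8] -0.0 rows>= 0.6
(np.float64(0.4668), -0.2122, np.float64(0.1546), 89.5) -> [ -1.  -30.9  16.2] -0.0 rows>= 0.8
(np.float64(0.4574), -0.2122, np.float64(0.1472), 89.5) -> [ -1.1 -40.4  23.5] -0.0 rows>= 1.1
(np.float64(0.4487), -0.2122, np.float64(0.1389), 89.5) -> [ -1.2 -49.2  31.7] -0.0 rows>= 1.4
(np.float64(0.4407), -0.2122, np.float64(0.1299), 89.5) -> [ -1.2 -57.3  40.6] -0.0 rows>= 1.7
```

```bash
python3 -m pendant '[[[0,-5,2],0],[[0,-10.3,4.4],0],[[0,-15.5,7],0],[[0,-20.8,9.9],0],[[0,-26,13],0],[[0,-31,16.3],0],[[0,-36,20],0],[[0,-40.5,23.6],0],[[0,-45,27.6],0],[[0,-49.3,31.8],0]]'
python3 - <<'E'
from h import *
r=np.hypot(130,45); T=[]
for d in (20,15,10,5,2,0):
    a=np.arctan2(45,130)+np.radians(d);T.append((round(.4175+.13-r*np.cos(a)/1000,4),-.2122,round(.0882+r*np.sin(a)/1000-.045,4),89.5))
to(*T)
E
```

```text
time: 61.13
tool_pos: [0.4481, -0.2108, 0.1384]
tool_rot: [3.129, 0.001, 1.562]
contact_force: [1.7, 1.7, 1.2]
opening: 0.0103
now [ 0.4481 -0.2108  0.1384] [1.793e+02 5.000e-02 8.947e+01] t 61.13 F [1.7 1.7 1.2] op 0.0103
(np.float64(0.4407), -0.2122, np.float64(0.1299), 89.5) -> [-1.4 -7.5  8.4] -0.0 rows>= 0.3
(np.float64(0.4336), -0.2122, np.float64(0.1203), 89.5) -> [ -1.5 -14.7  17.9] -0.0 rows>= 0.6
(np.float64(0.4273), -0.2122, np.float64(0.1101), 89.5) -> [ -1.5 -21.1  28. ] -0.0 rows>= 0.8
(np.float64(0.4219), -0.2122, np.float64(0.0994), 89.5) -> [ -1.6 -26.6  38.6] -0.0 rows>= 1.1
(np.float64(0.4191), -0.2122, np.float64(0.0927), 89.5) -> [ -1.6 -29.5  45.3] -0.0 rows>= 1.3
(np.float64(0.4175), -0.2122, np.float64(0.0882), 89.5) -> [ -1.6 -31.2  49.8] -0.0 rows>= 1.4
```

```bash
python3 -m pendant '[[[0,-3.7,4.2],0],[[0,-7.5,8.5],0],[[0,-11,13],0],[[0,-14.5,17.8],0],[[0,-18,22.8],0],[[0,-21,28],0],[[0,-23.5,32],0],[[0,-25.5,36],0],[[0,-27,40],0],[[0,-28.3,42.5],0]]'
python3 -m pendant '[[[0,-0.5,1],0],[[0,-1,2],0],[[0,-1.5,3],0],[[0,-1.8,4],0],[[0,-2.1,5],0],[[0,-2.5,6],0],[[0,-2.5,7],0],[[0,-2.5,7],0]]'
```

```text
time: 61.97
tool_pos: [0.4202, -0.2106, 0.095]
tool_rot: [3.129, 0.001, 1.562]
contact_force: [4.5, 2.0, -0.2]
opening: 0.0095
time: 62.63
tool_pos: [0.4187, -0.2107, 0.0903]
tool_rot: [3.127, 0.002, 1.562]
contact_force: [0.2, 7.7, 21.7]
opening: 0.0103
```

```bash
python3 -m pendant '[[[0,0,-0.5],0],[[0,0,-0.5],0],[[0,0,-0.5],0],[[0,0,-0.5],0],[[0,0,-0.5],0],[[0,0,-0.5],0]]' 0.4 25
python3 -m pendant '[[[0,0,-8],0],[[0,0,-20],0],[[0,0,-40],0],[[0,0,-60],0],[[0,0,-60],0]]'
python3 -m pendant '[[[0,0,0],0],[[0,0,0],0],[[0,0,0],0],[[0,0,0],0],[[0,0,0],0],[[0,0,0],0],[[0,0,0],0]]' 0 20
python3 - <<'E'
from h import *
to((.4175,-.212,.115,89.5))
snap("scene","s33",(340,120,480,230),5)
snap("top","t33",(290,150,490,270),4)
E
```

```text
time: 63.13
tool_pos: [0.4183, -0.2107, 0.0904]
tool_rot: [3.128, 0.002, 1.561]
contact_force: [-0.1, 0.3, 1.2]
opening: 0.0366
time: 63.55
tool_pos: [0.4191, -0.2117, 0.1541]
tool_rot: [3.123, 0.005, 1.562]
contact_force: [1.1, 0.5, -0.3]
opening: 0.0365
time: 64.13
tool_pos: [0.4189, -0.2116, 0.1537]
tool_rot: [3.123, 0.005, 1.562]
contact_force: [0.5, 0.1, 0.6]
opening: 0.0006
now [ 0.4189 -0.2116  0.1537] [178.96   0.28  89.47] t 64.13 F [0.5 0.1 0.6] op 0.0006
(0.4175, -0.212, 0.115, 89.5) -> [-0.2 -2.1 38.7] -0.0 rows>= 0.9
```

View pics/s33.png

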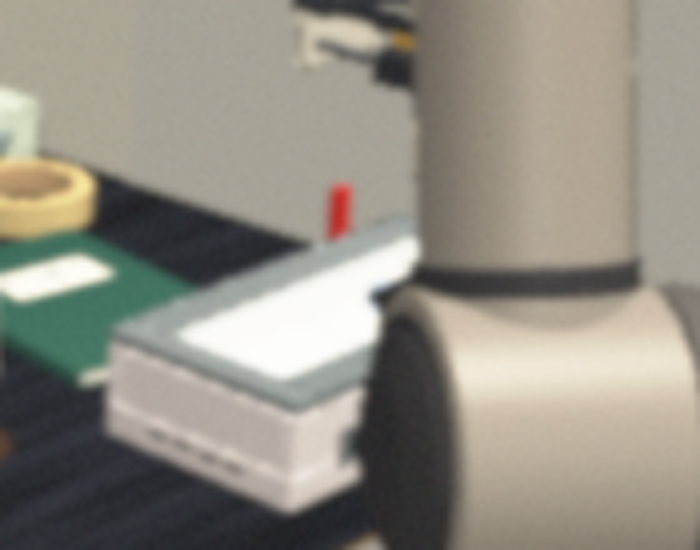

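View pics/t33.png

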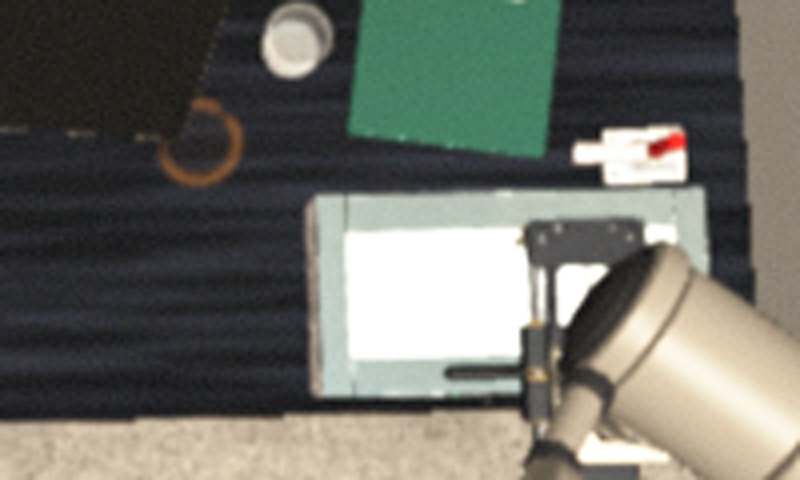

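```bash
python3 -m pendant '[[[0,-2,10],0],[[0,-2,20],0],[[0,-2,28],0],[[0,-2,34],0],[[0,-2,38],0],[[0,-2,40],0],[[0,-2,41],0],[[0,-2,41],0]]'
python3 -m pendant '[[[0,0,1],0],[[0,0,2],0],[[0,0,3],0],[[0,0,3],0]]'
```

```text
time: 64.9
tool_pos: [0.4178, -0.2119, 0.1129]
tool_rot: [3.123, 0.005, 1.562]
contact_force: [0.2, -0.5, -0.1]
opening: 0.0001
time: 65.23
tool_pos: [0.4182, -0.2122, 0.111]
tool_rot: [3.122, 0.006, 1.562]
contact_force: [-1.5, -0.2, 9.4]
opening: 0.0003
```

```bash
python3 -m pendant '[[[0,0,1.5],0],[[0,0,2],0],[[0,0,2],0],[[0,0,2],0]]'
python3 -m pendant '[[[0,0,-5],0],[[0,0,-20],0],[[0,0,-45],0],[[0,0,-75],0],[[20,-10,-100],0],[[55,-20,-110],0],[[90,-30,-110],0],[[130,-40,-110],0],[[165,-40,-110],0],[[200,-40,-110],0]]'
python3 -m pendant '[[[35,0,0],0],[[75,0,0],0],[[115,0,0],0],[[150,0,0],0],[[180,0,0],0],[[200,0,0],0],[[200,0,0],0]]'
python3 - <<'E'
from h import *
to()
snap("scene","s34",(340,140,480,230),5)
snap("top","t34")
E
```

```text
time: 65.57
tool_pos: [0.4182, -0.2122, 0.1108]
tool_rot: [3.121, 0.007, 1.562]
contact_force: [-5.5, 3.3, 17.5]
opening: 0.0003
time: 66.4
tool_pos: [0.377, -0.0096, 0.2191]
tool_rot: [3.12, 0.007, 1.561]
contact_force: [1.6, -0.2, -0.5]
opening: 0.0006
time: 66.98
tool_pos: [0.3788, 0.1935, 0.2178]
tool_rot: [3.119, 0.006, 1.565]
contact_force: [-0.2, -0.5, -0.4]
opening: 0.0008
now [0.3788 0.1935 0.2178] [178.71   0.33  89.66] t 66.98 F [-0.2 -0.5 -0.4] op 0.0008
```

View pics/s34.png

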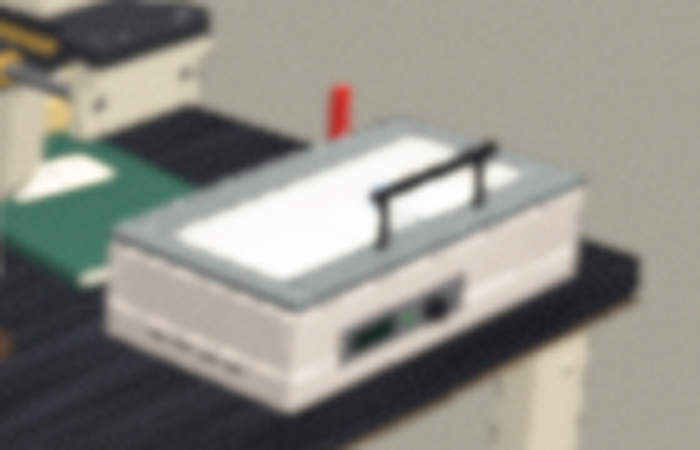

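View pics/t34.png

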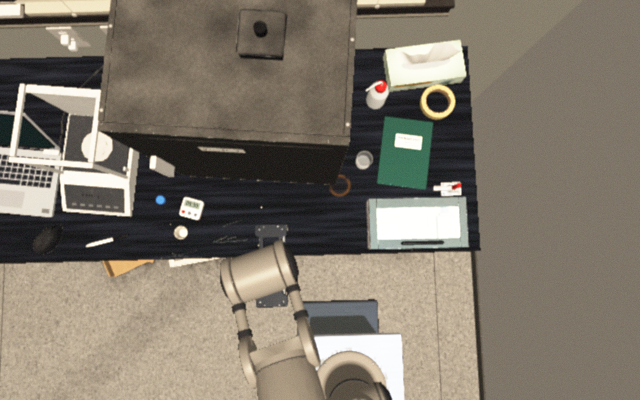

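```bash
python3 -c "
from cell import robot
print(robot.hand_in())"
```

```text
the job is handed in; nothing more can be done
None
```

The job is handed in after about 67 s. Both flasks that were there are in the warmer, the lid is closed, and the white-cap flask was absent.

**What I did**
- **Lid:** I swung it back by its bar until it stopped. At the end I lowered it along the same arc and pressed lightly on the bar.
- **Tipping:** The moves cannot tilt the tool, so I turned each flask in the pads: cap end against the warmer's front rim to tip it, heel against the same rim to level it.
- **Order and bays:** I did orange first, into the left bay, then blue, into the right bay.

**What the last checks showed**
- **Tilt:** Both flasks were held at about 31° (±2°, from the camera) for more than 2.5 s. Orange took three pressings: it was brought to about 26–27°, looked at, and pressed further before the final hold.
- **Flasks:** Both were flat, label up and lengthwise in their bays before the lid came down.
- **Lid:** It looks the same as in the starting pictures, and it resisted the press at the expected height.
- **Bystanders:** The beaker, crucible and timer are at the same pixels as at the start.

**What disagreed**
- **Orange shifted:** After release it lay about 2–3 cm from where I set it, towards the back and left wall. I suspect the announced knock, but the gripper may have moved it. It was still flat in its own bay, so I left it.
- **Blue release:** The fingers pushed sideways with about 9 N as they opened in the right bay, probably against a wall or rib.
- **Slip in the grip:** During tipping each flask slid up in the pads, orange by about 7 mm.

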